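# Load the module test rack and hold its label holder home

## Robot

A 6-joint arm with a two-finger parallel gripper is mounted at the origin on the work surface. World frame = base frame: x ahead of the robot, y to its left, z up, the work surface at z = 0. Lengths are in m, angles in rad, forces in N, time in s.
With the tool pointing down it reaches from about 0.35 to 0.725 m from the base axis. Payload 4.3 kg.
Tool frame: the origin (TCP) lies at the very end of the fingers, on their centre line; the grasp point (between the pads) lies 19 mm behind it (ctrl.grip_depth is the distance from the TCP to the grasp point, in m); x points along the fingers, y is the direction in which the jaws open and shut, and the axes are right-handed (so a half turn about x gives the same grasp; the last joint's range is limited). The gripper opens to 85 mm and grips with 20 to 120 N. Pads are 22 mm wide; open, the fingers measure 114 mm over their backs; the gripper's body (76 mm by 85 mm) begins 54 mm behind the grasp point. The pads swing forward as they close: fully open they stand 13 mm farther back than shut.
Start: joints at [-1.244, 0.377, 0.081, 1.274, 0, 1.46], TCP at [0.243, -0.521, 0.231] pointing down, gripper open.
Joint ranges: [-2.72, 2.72], [-0.84, 1.66], [-1.02, 1.22], [-1.77, 2.12], [-1.37, 1.28], [-3.14, 3.14]. Speed limits (rad/s): [2.57, 2.57, 3.14, 3.14, 3.14, 3.14].

## Interface

Orientations are given as [roll, pitch, yaw] about the fixed x, y, z axes, in that order (R = Rz(yaw) Ry(pitch) Rx(roll)).
In Python, from rig import ctrl gives the robot as it stands.
- The arm moves only by the shell command python3 -m creep 'ROWS' [FORCE]. ROWS is JSON, a list that holds one entry, the list of rows, each a list of 7 numbers: the shift along the tool's x, y, z in m, then the turn, a rotation vector about the tool's x, y, z in rad, then the closure, from 0 (fully open) to 1 (shut). In form: [[[dx, dy, dz, ax, ay, az, gripper], ...]]. A call has 1 to 8 rows; each row is the pose to reach, as a shift and turn from the pose commanded when the call began, along the tool's axes at that moment; what a row does not reach only later rows make up. A row lasts 1/10 s, in which the tool goes at most 50 mm and 8.59 degrees, less where a joint would pass 70% of its speed; a pose out of reach is approached as far as the arm can. A call with a gripper value outside its range is refused whole. The fingers move at their own pace and stop on an object; FORCE is the grip in N (left out, the last holds). Time passes only in rows, so rows that repeat a pose let the fingers close. It gives the time, the measured TCP pose, the force and the opening at its end, in the units of the state.
- ctrl.observe(): the state, without advancing time (a new reading comes with each control period).
- ctrl.grab_frame(name): name is "scene" or "top" or "wrist"; returns (picture, depth): 400x640x3 uint8, red, green, blue; 400x640 float32, m along the optical axis (not along the pixel's ray), 0 where there is no reading.
- ctrl.get_calibration(name): a dict with "camera_matrix" (3x3 intrinsics, pixels), "origin" and "orientation" of the camera in the world; the wrist camera has in their place "hand_eye" (4x4, takes a point from camera to tool coordinates, whose origin is the TCP and whose axes are the tool frame's). Camera axes: x right, y down, z forward; pixel columns grow to the right and rows downward; lengths in m; the calibration is good to about 2 mm. A picture is of the moment at which its call begins: read the wrist's pose just before it. get_calibration takes no time and is no camera call.
- ctrl.sign_off(): hands the job in, once; it reports no verdict.
Trained networks look in the newest picture that a camera, given by its name, has taken for a name from the list of things; names that differ only in an ending like _2 or _b are one class to them, and where a whole thing is asked for, a point or a joint stands for the part that bears it (a point fixed in the world has none). Each returns a list of dicts, best first, with "conf" (0 to 1); they miss things now and then, are a little off and sometimes report something else, mostly with a low value. They report only what shows in the picture. A call takes as long as a camera call. They do not tell look-alikes from the thing itself.
- ctrl.boxes_of(camera, query): "xyz" ([x, y, z] in m, in world coordinates, good to about 4 mm: the middle of the surface that is visible of it).
- ctrl.trace(camera, query): "pixels" (400x640 bool, what is visible of it).
- ctrl.tip_of(camera, query): "xyz" ([x, y, z] in m, in world coordinates, good to about 4 mm: a listed point, or the origin of a listed thing).
The state is a dict: "clock": time; "joints": joint angles; "joint_vel": joint speeds; "joint_torque": joint torques, N m; "eef_pos": TCP position; "orientation": TCP orientation; "ft_force": force on the tool from outside, world axes, zero at the start; "wrist_torque": the same for the moment, N m; "gripper_width": opening from 0.0 (shut) to 1.0 (fully open).
Only numpy, scipy, OpenCV 4.12 (cv2) and the standard library are available. Lean on these libraries where they do the work, as an engineer would, in place of code of your own. Each camera call takes 0.05 s, during which the arm holds its last target.

## Task

Load the black-and-metal test rack in pocket order: first stand the tall metal module fully down in pocket one (one dot) and let go of it, then the short module fully down in pocket two (two dots) and let go; then take the label holder from its stand, push its thin tongue down behind the lip on the rack's far edge until the spring bar under it is fully down, without ramming it, and finish still gripping it and holding it pressed home (the spring lifts it if you let go). Leave the mouse, keypad, jar and screwdriver where they are.

Things in the scene. Friction and masses are not known exactly. Their poses are not given: they have to be found in the camera images.
- rack: Fixed test rack, 120 x 160 mm, deck top 45 mm high, yaw up to 0.3 rad. Origin on the table under its middle; +x away from the robot, +y left, z up. Near side: row of three pockets along y, white dots (one, two, three) on the deck beside them. Far edge (+x): slot behind a 4 mm lip whose flared edge is 47 mm above the table.
- pocket1 (a point): Centre of the floor of pocket one (leftmost, +y, one dot), 20 mm above the table, 25 mm below the deck top; at (-30, 45, 20) mm in the rack frame. Rectangular: 17 mm along rack x, 23 mm along rack y, with a 3 mm bevelled mouth. Axes as the rack's.
- pocket2 (a point): Centre of the floor of pocket two (middle, two dots); at (-30, 0, 20) mm in the rack frame, same size as pocket one. Pocket three (three dots) at (-30, -45, 20) mm stays empty.
- slot (a point): Middle of the top of the resting spring bar in the label slot, at (35, 0, 25) mm in the rack frame, 20 mm below the deck top. Slot: 8 mm along rack x, 66 mm along rack y; both long sides of the mouth slope open to about 19 mm. Axes as the rack's. Fixed; it does not go down with the bar.
- spring_bar (a joint): Travel of the steel spring bar (7 x 62 mm) in the slot floor (m): 0 at rest, 0.006 fully down against its stop. Starts to move at about 4 N down, needs about 7 N at the bottom; pops up when unloaded. The label holder's weight alone does not move it.
- tray: Fixed grey supply tray, 70 x 110 mm, 28 mm high, yaw up to 0.3 rad. Origin under its centre. Two 20 mm deep pockets (17 x 23 mm, floor 8 mm above the table) at y = +26 and -26 mm hold the modules.
- tall_module: Loose upright metal module, 14 mm (its x) by 20 mm (its y) by 90 mm tall, about 60 g. Origin: centre of its underside, z up. Stands in either pocket of the supply tray, turned as the tray; upper 70 mm free. Its x faces the same way as the tray's x; grip it across the 14 mm.
- short_module: As the tall module but 70 mm tall (upper 50 mm free); in the other tray pocket.
- stand: Fixed black stand for the label holder, 50 x 100 mm, 28 mm high, yaw up to 0.3 rad; slot 7 mm wide along its y, floor 8 mm above the table. Origin under its centre.
- label_holder: Loose upright label holder, 80 mm tall, about 70 g, same both ways round: tongue 5 mm thick (x), 60 wide (y), 35 high; above it a head 10 thick, 80 wide, 45 high, paper on both faces. Grip the head across its 10 mm. Origin: middle of the tongue's bottom edge. Tongue in the stand, head from 43 mm above the table. Pressed home, origin 6 mm below the slot point, head 9 mm above the deck.
- mouse: Black computer mouse, 100 x 58 x 29 mm, bystander. Origin under its centre.
- keypad: Black keypad, 120 x 85 x 20 mm, bystander. Origin under its centre.
- jar: Small jar, 56 mm across, 70 mm tall, bystander. Origin under its centre.
- screwdriver: Screwdriver lying on the table, bystander. Origin near its middle.
Not all that is in view belongs to the job. What is shaped like the short_module but purple or red is not meant. Of the things shaped like the label_holder, the grey one is meant.

How it is judged:
On the way, in this order (a step that is already met when the one before it is completed fails the run):
1. the tall module stands fully down in pocket one, let go (horizontal distance between tall_module and pocket1 below 0.006 m and z of tall_module in the frame of pocket1 between -0.004 and 0.004 m and angle between tall_module's own z axis and vertical below 0.15 rad and contact force between the fingers and tall_module below 0.1 N), for 0.2 s.
2. then the short module stands fully down in pocket two, let go (horizontal distance between short_module and pocket2 below 0.006 m and z of short_module in the frame of pocket2 between -0.004 and 0.004 m and angle between short_module's own z axis and vertical below 0.15 rad and contact force between the fingers and short_module below 0.1 N), for 0.2 s.
3. then the label holder is behind the lip, pressed home on the spring bar by the fingers (value of joint spring_bar above 0.0045 m and x of label_holder in the frame of slot between -0.004 and 0.004 m and y of label_holder in the frame of slot between -0.006 and 0.006 m and z of label_holder in the frame of slot between -0.012 and -0.003 m and angle between label_holder's own z axis and vertical below 0.15 rad and angle between the x axis of label_holder and the x axis of rack, either way round below 0.15 rad and contact force between the fingers and label_holder above 2 N and contact force between label_holder and rack above 3 N and linear speed of label_holder below 0.02 m/s), for 0.3 s.
At the end, for the whole second after the job is handed in: Modules let go in pockets 1 and 2: 6 mm from centre, 4 mm from floor, 0.15 rad from upright. Label holder behind the lip (4 mm across, 6 mm along, 0.15 rad), still, gripped (over 2 N), pressing the rack (over 3 N) with the spring bar 4.5 mm or more down. Finishes holding (all of step 1 and all of step 2 and all of step 3); the arm keeps its last pose, push and grip.
It fails at once if the label holder is rammed into the rack or its spring bar (over 60 N) (contact force between label_holder and rack above 60 N).
It fails at once if the computer mouse is moved by more than 30 mm (distance of mouse from where it was at the start of the episode above 0.03 m).
It fails at once if the keypad is moved by more than 30 mm (distance of keypad from where it was at the start of the episode above 0.03 m).
It fails at once if the jar is moved by more than 30 mm (distance of jar from where it was at the start of the episode above 0.03 m).
It fails at once if the screwdriver is moved by more than 30 mm (distance of screwdriver from where it was at the start of the episode above 0.03 m).
It also fails if it takes over 66 s, if anything falls off the work surface, if the arm or the gripper's body presses on something with over 40 N, if the wrist force passes 120 N, or if a joint passes its speed limit or range.

## Working session

There is one attempt and no reset: what is moved stays moved. The work goes in short steps, Python scripts to look and compute and a shell command to move; the robot and the scene stay as the last step left them, time stands still between calls to the robot, and variables do not carry over. Pictures are saved under pics/ and viewed, and the job is handed in when it is done.

```bash
mkdir -p pics; ls
cat > h.py <<'E'
import numpy as np, cv2
from rig import ctrl
from scipy.spatial.transform import Rotation as R
def save(name,fn):
    p,d=ctrl.grab_frame(name); cv2.imwrite(fn,p[:,:,::-1]); return p,d
E
python3 - <<'E'
from h import *
print(ctrl.observe())
for n in ["scene","top"]:
    p,d=save(n,f"pics/{n}0.png"); np.savez(f"{n}0.npz",p=p,d=d); print(ctrl.get_calibration(n))
print(ctrl.get_calibration("wrist"))
E
```

```text
pics
{'clock': 0.0, 'joints': array([-1.24428802e+00,  3.78083047e-01,  7.96392457e-02,  1.27440469e+00,
       -2.43223063e-05,  1.46049802e+00]), 'joint_vel': array([ 5.66148275e-04, -5.42927336e-06,  2.56047367e-05,  7.69225294e-04,
       -1.13758092e-03, -1.28323578e-03]), 'joint_torque': array([ 1.13279752e-03, -4.63600910e+01,  2.69878668e+01,  2.06400821e-02,
       -1.50146338e-04,  7.75639052e-06]), 'eef_pos': array([ 0.24304121, -0.52038903,  0.23035464]), 'orientation': array([-1.66924321,  1.56874401,  1.90915609]), 'ft_force': array([ 0.07816861, -0.19770083,  0.19735475]), 'wrist_torque': array([ 0.06018274, -0.01590615,  0.02484643]), 'gripper_width': 1.0005496690319697}
{'camera_matrix': array([[428.64055731,   0.        , 318.87433502],
       [  0.        , 428.64055731, 203.19940547],
       [  0.        ,   0.        ,   1.        ]]), 'origin': array([1.4705736 , 0.03379573, 0.70262122]), 'orientation': array([-2.18984798,  0.00670721,  1.59455051])}
{'camera_matrix': array([[423.96797598,   0.        , 316.48077906],
       [  0.        , 423.96797598, 192.62039644],
       [  0.        ,   0.        ,   1.        ]]), 'origin': array([ 0.28054948, -0.00438726,  1.29703422]), 'orientation': array([-2.93119597e+00, -2.46407185e-03, -1.52476662e+00])}
{'camera_matrix': array([[279.46282101,   0.        , 321.86568234],
       [  0.        , 279.46282101, 203.4784305 ],
       [  0.        ,   0.        ,   1.        ]]), 'hand_eye': array([[-5.56240150e-04, -2.70150878e-01,  9.62817840e-01,
        -1.42932385e-01],
       [ 9.99999289e-01, -1.16540810e-03,  2.50726277e-04,
        -2.59147478e-04],
       [ 1.05434179e-03,  9.62817296e-01,  2.70151334e-01,
        -6.86595872e-02],
       [ 0.00000000e+00,  0.00000000e+00,  0.00000000e+00,
         1.00000000e+00]])}
```

View pics/scene0.png

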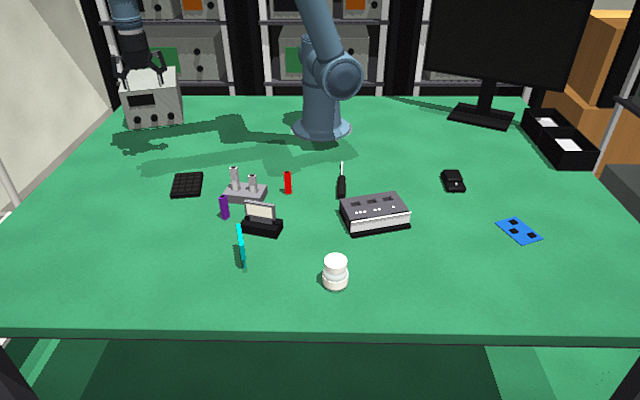

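View pics/top0.png

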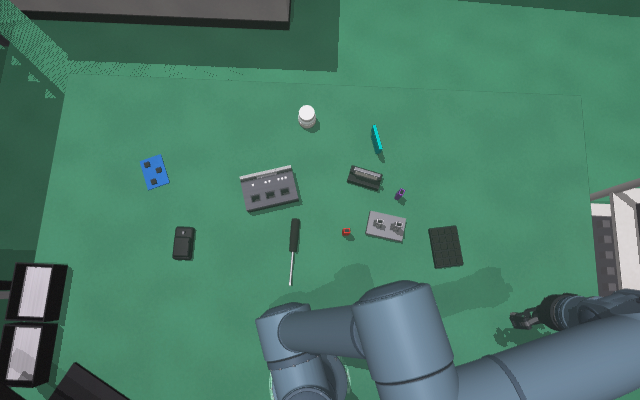

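The scene shows the tall module at (234,177) and the short one at (252,183), both in the grey tray. The purple (224,207) and red (287,182) modules are look-alikes. The grey label holder with paper is in the black stand at (261,214), and the cyan one at (241,247) is a look-alike. The rack is at (375,212).

```bash
cat >> h.py <<'E'
def campose(name,st=None):
    c=ctrl.get_calibration(name); K=c["camera_matrix"]
    if "hand_eye" in c:
        T=np.eye(4);T[:3,:3]=R.from_euler('xyz',st["orientation"]).as_matrix();T[:3,3]=st["eef_pos"]
        T=T@c["hand_eye"]
    else:
        T=np.eye(4);T[:3,:3]=R.from_euler('xyz',c["orientation"]).as_matrix();T[:3,3]=c["origin"]
    return K,T
def cloud(K,T,d):
    v,u=np.mgrid[:d.shape[0],:d.shape[1]]
    P=np.stack([(u-K[0,2])/K[0,0]*d,(v-K[1,2])/K[1,1]*d,d],-1)
    return P@T[:3,:3].T+T[:3,3]
def onplane(K,T,u,v,z):
    r=T[:3,:3]@np.array([(u-K[0,2])/K[0,0],(v-K[1,2])/K[1,1],1]); return T[:3,3]+r*(z-T[2,3])/r[2]
def topix(K,T,X):
    c=(np.asarray(X)-T[:3,3])@T[:3,:3]; return c[...,:2]/c[...,2:]*[K[0,0],K[1,1]]+[K[0,2],K[1,2]]
E
python3 - <<'E'
from h import *
z=np.load("top0.npz");d=z["d"]
K,T=campose("top");P=cloud(K,T,d)
print("table z",np.median(P[200:260,100:160,2][d[200:260,100:160]>0]), np.median(P[150:200,430:520,2]))
for q in ["rack","tray","stand","tall_module","short_module","label_holder"]:
    for cam in ["top"]:
        r=ctrl.trace(cam,q)
        for e in r[:4]:
            m=e["pixels"]&(d>0); 
            X=P[m]; zmax=np.percentile(X[:,2],95)
            rect=cv2.minAreaRect((X[X[:,2]>zmax-0.008][:,:2]*1000).astype(np.float32))
            v,u=np.nonzero(e["pixels"]); print(q,round(e["conf"],2),m.sum(),u.mean().round(),v.mean().round(),X.mean(0).round(3),"zmax",zmax.round(3),np.round(rect[0]),np.round(rect[1]),round(rect[2],1))
for q in ["pocket1","pocket2","slot","tray","stand","rack","tall_module","short_module","label_holder"]:
    print(q,[(round(e["conf"],2),np.round(e["xyz"],3)) for e in ctrl.tip_of("top",q)[:3]])
E
```

```text
table z 0.0002330852803653638 0.0009698796637815921
rack 0.55 1883 268.0 189.0 [0.554 0.151 0.042] zmax 0.049 [558. 151.] [109. 158.] 15.6
tray 0.96 778 385.0 226.0 [ 0.459 -0.204  0.028] zmax 0.033 [ 461. -207.] [110.  70.] 79.9
stand 0.94 392 363.0 180.0 [ 0.598 -0.136  0.025] zmax 0.033 [ 608. -141.] [100.  51.] 75.2
tall_module 0.47 84 396.0 226.0 [ 0.455 -0.232  0.074] zmax 0.101 [ 456. -234.] [21. 14.] 80.0
short_module 0.6 63 399.0 194.0 [ 0.554 -0.243  0.049] zmax 0.074 [ 556. -245.] [12. 17.] 63.8
short_module 0.49 68 378.0 222.0 [ 0.463 -0.181  0.061] zmax 0.081 [ 465. -182.] [20. 14.] 80.7
short_module 0.37 44 345.0 231.0 [ 0.433 -0.085  0.06 ] zmax 0.073 [435. -86.] [12. 18.] 1.5
label_holder 0.66 208 366.0 174.0 [ 0.606 -0.14   0.073] zmax 0.092 [ 609. -141.] [78. 11.] 76.0
label_holder 0.53 344 293.0 239.0 [0.406 0.068 0.019] zmax 0.028 [385.  68.] [ 24. 173.] 88.6
label_holder 0.45 219 376.0 140.0 [ 0.719 -0.17   0.054] zmax 0.084 [ 719. -171.] [75. 11.] 15.5
pocket1 [(0.81, array([0.519, 0.188, 0.021])), (0.64, array([0.533, 0.146, 0.019]))]
pocket2 [(0.81, array([0.519, 0.188, 0.021])), (0.64, array([0.533, 0.146, 0.019]))]
slot [(0.98, array([0.599, 0.164, 0.021]))]
tray [(0.74, array([ 0.46 , -0.209,  0.001])), (0.32, array([ 0.406, -0.393, -0.004]))]
stand [(0.79, array([ 0.604, -0.137, -0.002]))]
rack [(0.59, array([ 0.563,  0.155, -0.003])), (0.21, array([ 0.612, -0.142,  0.008]))]
tall_module [(0.42, array([ 0.458, -0.231,  0.011]))]
short_module [(0.6, array([ 0.462, -0.186,  0.01 ])), (0.58, array([ 0.433, -0.087,  0.002])), (0.58, array([ 0.554, -0.247,  0.004]))]
label_holder [(0.66, array([ 0.724, -0.172, -0.004])), (0.46, array([ 0.61 , -0.144,  0.007])), (0.23, array([ 0.376,  0.399, -0.   ]))]
```

```bash
cat >> h.py <<'E'
def plan(pos,psi_deg,st=None,q=True):
    """shift (tool axes) and rotvec (tool axes) from measured pose to tool-down pose with jaw axis at psi"""
    st=st or ctrl.observe()
    R0=R.from_euler('xyz',st["orientation"]).as_matrix(); p0=np.array(st["eef_pos"])
    c,s=np.cos(np.radians(psi_deg)),np.sin(np.radians(psi_deg))
    R1=np.array([[0,0,-1],[c,s,0],[s,-c,0]]).T
    print("t",st["clock"],"pos",p0.round(4),"jaw",np.degrees(np.arctan2(R0[1,1],R0[0,1])).round(2),"toolx",R0[:,0].round(3),"F",np.round(st["ft_force"],1),"w",round(st["gripper_width"],3),"q",np.round(st["joints"],2))
    print("shift mm",(1000*R0.T@(np.array(pos)-p0)).round(1),"rotvec",R.from_matrix(R0.T@R1).as_rotvec().round(4))
E
python3 - <<'E'
from h import *
plan([0.461,-0.207,0.25],-10)
plan([0.461,-0.207,0.25],170)
E
```

```text
t 0.85 pos [ 0.2432 -0.5211  0.2314] jaw -64.98 toolx [-0. -0. -1.] F [-0.5 -0.3  0. ] w 1.005 q [-1.24  0.38  0.08  1.27 -0.    1.46]
shift mm [ -18.7 -192.5 -330.2] rotvec [-9.595e-01  1.000e-04 -1.000e-04]
t 0.85 pos [ 0.2432 -0.5211  0.2314] jaw -64.98 toolx [-0. -0. -1.] F [-0.5 -0.3  0. ] w 1.005 q [-1.24  0.38  0.08  1.27 -0.    1.46]
shift mm [ -18.7 -192.5 -330.2] rotvec [ 2.1821e+00 -1.0000e-04 -1.0000e-04]
```

```bash
python3 -m creep '[[[-0.005,-0.024,-0.041,-0.12,0,0,0],[-0.005,-0.048,-0.082,-0.24,0,0,0],[-0.005,-0.072,-0.123,-0.36,0,0,0],[-0.005,-0.096,-0.164,-0.48,0,0,0],[-0.005,-0.12,-0.206,-0.6,0,0,0],[-0.005,-0.144,-0.247,-0.72,0,0,0],[-0.005,-0.168,-0.289,-0.84,0,0,0],[-0.005,-0.192,-0.330,-0.96,0,0,0]]]' 40
python3 - <<'E'
from h import *
plan([0.461,-0.207,0.22],-10)
st=ctrl.observe(); p,d=save("wrist","pics/w1.png"); np.savez("w1.npz",p=p,d=d); np.save("w1st.npy",st,allow_pickle=True)
plan([0.461,-0.207,0.22],-10)
E
```

```text
clock: 1.65
eef_pos: [0.462, -0.2057, 0.2366]
orientation: [1.107, 1.57, -0.632]
ft_force: [-0.1, -0.5, -0.3]
gripper_width: 0.997
t 1.65 pos [ 0.462  -0.2057  0.2366] jaw -9.69 toolx [ 0.001 -0.    -1.   ] F [-0.1 -0.5 -0.3] w 0.997 q [-0.54  0.23 -0.1   1.23 -0.    1.2 ]
shift mm [16.6 -0.8  1.4] rotvec [ 0.0054  0.0004 -0.0007]
t 1.7 pos [ 0.4654 -0.1997  0.2366] jaw -9.08 toolx [ 0.004  0.005 -1.   ] F [3.  4.3 0.4] w 1.001 q [-0.53  0.23 -0.1   1.23  0.01  1.19]
shift mm [16.5 -3.2  8. ] rotvec [ 0.0161 -0.0055 -0.003 ]
```

View pics/w1.png

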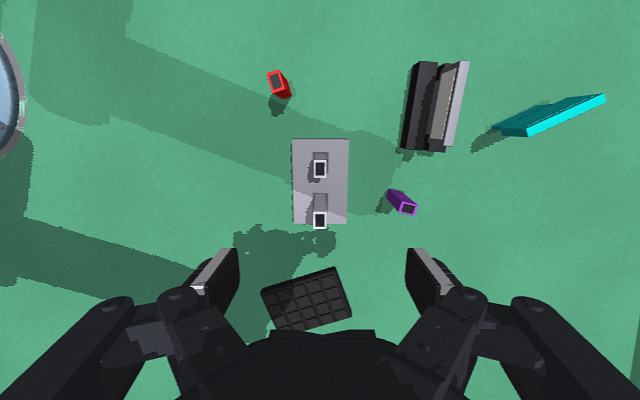

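The wrist view shows the grey tray at (320,180), with the tall module's top at (319,220) and the short one's at (320,168). The red (278,82), purple (403,203) and cyan (550,115) look-alikes are away from it, and the grey label holder is at (440,105). The arm was still settling, so I'll let it settle and measure again.

```bash
python3 -m creep '[[[0,0,0,0,0,0,0],[0,0,0,0,0,0,0],[0,0,0,0,0,0,0]]]'
cat >> h.py <<'E'
def rects(cam,qs,st,d):
    K,T=campose(cam,st);P=cloud(K,T,d)
    for q in qs:
        for e in ctrl.trace(cam,q)[:4]:
            m=e["pixels"]&(d>0); X=P[m]
            if len(X)<20: continue
            zmax=np.percentile(X[:,2],90)
            Y=X[abs(X[:,2]-zmax)<0.006]
            (c,s,a)=cv2.minAreaRect((Y[:,:2]*1000).astype(np.float32))
            v,u=np.nonzero(e["pixels"]); print(q,round(e["conf"],2),m.sum(),"px",u.mean().round(),v.mean().round(),"zmax",zmax.round(4),np.round(c,1),np.round(s,1),round(a,1))
E
python3 - <<'E'
from h import *
st=ctrl.observe(); p,d=save("wrist","pics/w2.png"); np.savez("w2.npz",p=p,d=d)
plan([0.461,-0.207,0.22],-10)
rects("wrist",["tray","stand","tall_module","short_module","label_holder"],st,d)
for q in ["tall_module","short_module"]: print(q,[(round(e["conf"],2),np.round(e["xyz"],4)) for e in ctrl.tip_of("wrist",q)[:3]])
c=p[120:250,260:460]; cv2.imwrite("pics/w2c.png",cv2.resize(c,None,fx=4,fy=4,interpolation=cv2.INTER_CUBIC)[:,:,::-1])
E
```

```text
clock: 2.0
eef_pos: [0.4605, -0.2085, 0.2363]
orientation: [-0.374, 1.57, -2.121]
ft_force: [-0.8, -0.4, -0.1]
gripper_width: 0.998
t 2.05 pos [ 0.4604 -0.2087  0.2363] jaw -10.12 toolx [-0. -0. -1.] F [ 0.6 -0.9 -0.2] w 0.997 q [-0.55  0.23 -0.1   1.23 -0.    1.2 ]
shift mm [16.3  0.3 -1.8] rotvec [-0.0022  0.0004  0.0001]
tray 0.79 4124 px 321.0 176.0 zmax 0.0293 [ 458.7 -207.9] [110.3  70. ] 79.9
stand 0.94 2367 px 421.0 103.0 zmax 0.0292 [ 606.3 -141.2] [100.   49.9] 75.8
tall_module 0.83 401 px 320.0 210.0 zmax 0.0991 [ 454.  -233.3] [20.6 12.8] 79.5
short_module 0.91 464 px 278.0 82.0 zmax 0.0712 [433.8 -87.5] [14.2 19.7] 7.1
short_module 0.91 513 px 402.0 199.0 zmax 0.0709 [ 555.2 -246. ] [14.2 19.9] 65.8
short_module 0.7 302 px 320.0 163.0 zmax 0.0793 [ 463.2 -181.8] [19.5 13.1] 79.9
short_module 0.54 433 px 320.0 210.0 zmax 0.099 [ 454.  -233.3] [20.6 12.8] 79.5
label_holder 0.58 2164 px 549.0 111.0 zmax 0.0808 [ 720.1 -170.5] [81.3 10.9] 15.9
label_holder 0.56 2330 px 448.0 99.0 zmax 0.0888 [ 606.3 -141.7] [78.3 10.9] 75.1
tall_module [(0.86, array([ 0.4553, -0.2336,  0.0088]))]
short_module [(0.96, array([ 0.4331, -0.0879, -0.0018])), (0.7, array([ 0.5557, -0.2406,  0.0023])), (0.5, array([ 0.4684, -0.1839,  0.0054]))]
```

View pics/w2c.png

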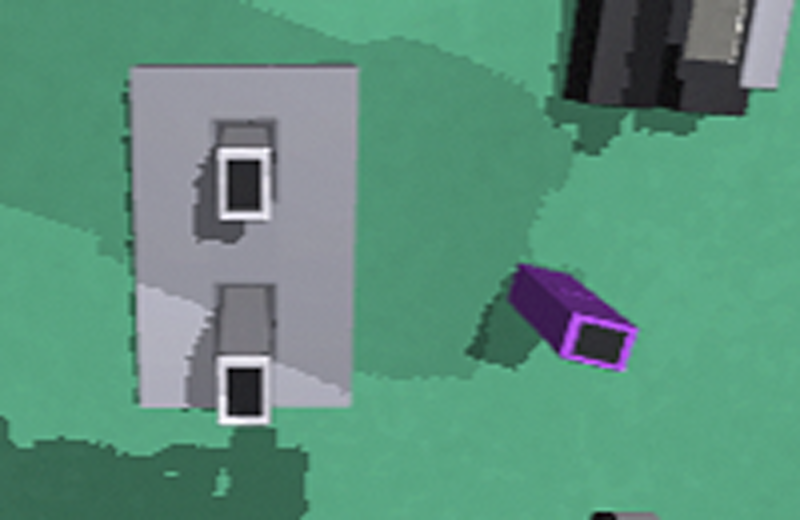

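The crop shows the two metal modules in the tray: tall at lower (244,390), short at upper (244,183). The purple one is separate. Next I'll go to the tall module.

Run:
```python
from h import *
plan([0.455,-0.2335,0.058],-10)
```

```text
t 2.4 pos [ 0.4609 -0.2079  0.2363] jaw -10.02 toolx [ 0. -0. -1.] F [-0.5  0.5 -0. ] w 1.0 q [-0.55  0.23 -0.1   1.23 -0.    1.2 ]
shift mm [178.3  -1.3  26.3] rotvec [-0.0004  0.0001 -0.    ]
```

```bash
python3 -m creep '[[[0.02,-0.001,0.013,0,0,0,0],[0.05,-0.001,0.026,0,0,0,0],[0.08,-0.001,0.026,0,0,0,0],[0.105,-0.001,0.026,0,0,0,0],[0.13,-0.001,0.026,0,0,0,0],[0.15,-0.001,0.026,0,0,0,0],[0.165,-0.001,0.026,0,0,0,0],[0.178,-0.001,0.026,0,0,0,0]]]'
python3 -m creep '[[[0,0,0,0,0,0,0],[0,0,0,0,0,0,0]]]'
python3 - <<'E'
from h import *
plan([0.455,-0.2335,0.058],-10)
save("wrist","pics/w3.png")
E
```

```text
clock: 3.2
eef_pos: [0.4551, -0.2328, 0.0573]
orientation: [-1.918, 1.57, 2.62]
ft_force: [0.8, -0.1, -0.1]
gripper_width: 1.001
clock: 3.4
eef_pos: [0.4555, -0.2329, 0.0585]
orientation: [-1.795, 1.57, 2.743]
ft_force: [0.9, -0.5, 0.4]
gripper_width: 1.001
t 3.4 pos [ 0.4555 -0.2329  0.0585] jaw -9.97 toolx [-0.  0. -1.] F [ 0.9 -0.5  0.4] w 1.001 q [-0.6   0.37 -0.4   0.8  -0.    1.15]
shift mm [ 0.5 -0.4  0.7] rotvec [ 0.0004 -0.0001  0.0003]
```

View pics/w3.png

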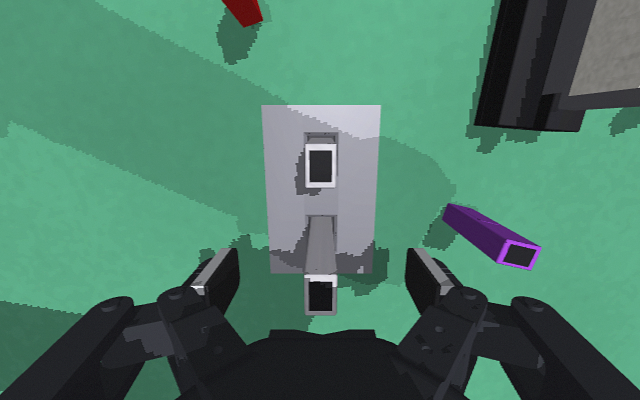

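The tall module (320,295) is centred between the fingers, at columns 238 and 405. Closing.

```bash
python3 -m creep '[[[0,0,0,0,0,0,0.5],[0,0,0,0,0,0,0.9],[0,0,0,0,0,0,0.95],[0,0,0,0,0,0,0.95],[0,0,0,0,0,0,0.95],[0,0,0,0,0,0,0.95],[0,0,0,0,0,0,0.95],[0,0,0,0,0,0,0.95]]]' 40
python3 - <<'E'
from h import *
plan([0.455,-0.2335,0.25],-10)
E
```

```text
clock: 4.25
eef_pos: [0.4558, -0.233, 0.0585]
orientation: [1.178, 1.57, -0.567]
ft_force: [0.5, 0.6, 1.3]
gripper_width: 0.156
t 4.25 pos [ 0.4558 -0.233   0.0585] jaw -9.97 toolx [ 0. -0. -1.] F [0.5 0.6 1.3] w 0.156 q [-0.6   0.37 -0.4   0.8   0.    1.15]
shift mm [-191.5   -0.6    0.6] rotvec [ 0.0005  0.0002 -0.0005]
```

```bash
python3 -m creep '[[[-0.01,0,0,0,0,0,0.95],[-0.025,0,0,0,0,0,0.95],[-0.05,0,0,0,0,0,0.95],[-0.08,0,0,0,0,0,0.95],[-0.115,0,0,0,0,0,0.95],[-0.15,0,0,0,0,0,0.95],[-0.175,0,0,0,0,0,0.95],[-0.19,0,0,0,0,0,0.95]]]'
python3 - <<'E'
from h import *
plan([0.533,0.12,0.25],16)
E
```

```text
clock: 5.05
eef_pos: [0.4561, -0.2333, 0.2514]
orientation: [1.117, 1.567, -0.628]
ft_force: [-0.9, 0.2, -0.6]
gripper_width: 0.156
t 5.05 pos [ 0.4561 -0.2333  0.2514] jaw -9.97 toolx [ 0.003 -0.002 -1.   ] F [-0.9  0.2 -0.6] w 0.156 q [-0.6   0.24 -0.06  1.27 -0.    1.15]
shift mm [   0.9   14.6 -361.2] rotvec [-0.4532  0.0022 -0.0028]
```

```bash
python3 -m creep '[[[0,0.001,-0.025,-0.03,0,0,0.95],[0,0.003,-0.070,-0.08,0,0,0.95],[0,0.005,-0.12,-0.15,0,0,0.95],[0,0.007,-0.17,-0.21,0,0,0.95],[0,0.009,-0.22,-0.27,0,0,0.95],[0,0.011,-0.27,-0.34,0,0,0.95],[0,0.013,-0.32,-0.4,0,0,0.95],[0,0.0145,-0.361,-0.453,0,0,0.95]]]'
python3 -m creep '[[[0,0,0,0,0,0,0.95],[0,0,0,0,0,0,0.95],[0,0,0,0,0,0,0.95],[0,0,0,0,0,0,0.95]]]'
python3 - <<'E'
from h import *
plan([0.533,0.12,0.25],16)
st=ctrl.observe(); p,d=save("wrist","pics/w4.png"); np.savez("w4.npz",p=p,d=d)
rects("wrist",["rack"],st,d)
for q in ["pocket1","slot","rack"]: print(q,[(round(e["conf"],2),np.round(e["xyz"],4)) for e in ctrl.tip_of("wrist",q)[:3]])
np.savez("w4.npz",p=p,d=d,pos=st["eef_pos"],ori=st["orientation"])
E
```

```text
clock: 5.85
eef_pos: [0.5321, 0.1228, 0.2488]
orientation: [2.063, 1.571, 0.775]
ft_force: [-0.2, -0.8, -0.8]
gripper_width: 0.16
clock: 6.25
eef_pos: [0.5321, 0.1188, 0.2485]
orientation: [-0.569, 1.57, -1.863]
ft_force: [0.1, 1.4, -1.1]
gripper_width: 0.157
t 6.25 pos [0.5321 0.1188 0.2485] jaw 15.86 toolx [-0. -0. -1.] F [ 0.1  1.4 -1.1] w 0.157 q [ 0.1   0.31  0.03  1.29 -0.    1.4 ]
shift mm [-1.5  1.1 -0.9] rotvec [-0.0024  0.0003  0.0002]
rack 0.75 11052 px 349.0 155.0 zmax 0.0463 [556.8 151.1] [107.3 160.1] 15.8
pocket1 [(0.83, array([0.5236, 0.1856, 0.0226])), (0.76, array([0.5355, 0.1408, 0.0213]))]
slot [(0.83, array([0.5973, 0.1613, 0.0185]))]
rack [(0.67, array([ 0.5628,  0.1533, -0.0013]))]
```

View pics/w4.png

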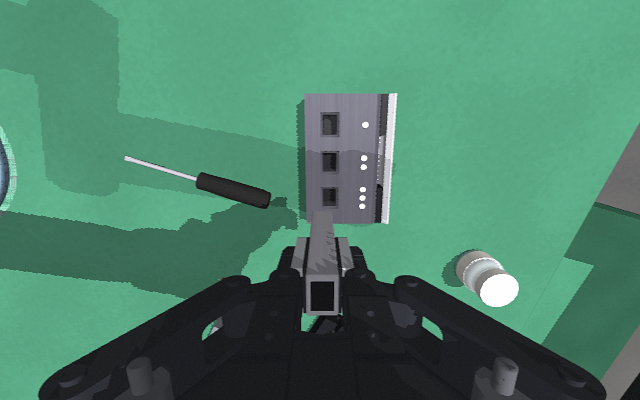

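The rack is well in view. Pocket one (one dot) is at (330,125), pocket two at (330,161) and pocket three at (330,197), and the slot is at about column 385. I'll fit the pocket mouths next.

Run:
```python
from h import *
z=np.load("w4.npz");st={"eef_pos":z["pos"],"orientation":z["ori"]}
p=z["p"];d=z["d"];K,T=campose("wrist",st)
c=p[85:230,285:410]; cv2.imwrite("pics/w4c.png",cv2.resize(c,None,fx=4,fy=4,interpolation=cv2.INTER_CUBIC)[:,:,::-1])
P=cloud(K,T,d)
# pockets: depth below deck
m=((P[...,2]<0.040)&(P[...,2]>0.01)); m[:, :312]=0; m[:,350:]=0; m[:90]=0; m[212:]=0
n,l,s,ce=cv2.connectedComponentsWithStats(m.astype(np.uint8))
for i in range(1,n):
    if s[i][4]>40: print(s[i],ce[i])
g=cv2.cvtColor(p,cv2.COLOR_RGB2GRAY)
print(g[160,305:400])
print(np.round(P[160,305:400,2]*1000).astype(int))
print(np.round(P[100:215,330,2]*1000).astype(int))
print(g[100:215,330])
```

```text
[323 115  14  20 279] [329.47670251 124.46594982]
[323 153  13  18 233] [329.00429185 161.49356223]
[323 189  13  17 213] [328.97652582 196.75586854]
[ 96 108 104 104 104 103 102 107 108 107 106 107 103 105 106 101  93  75
  53  48  46  49  48  47  47  49  37  23  26  23  26  60  72  79  98 104
 106 107 107 110 108 109 107 107 106 106 108 108 108 109 110 108 107 107
 106 104 140 239 255 255 255 156 102 103 106 106 106 109 108 101  93  91
  89 202 174 115 114 105  98 112 180 200 200 200 193 204 248 204 127 140
 142 142 140 142 139]
[ 45  46  45  45  44  45  45  46  45  45  45  45  45  45  45  46  44  43
  21  19  21  21  20  21  21  22  21  22  19  20  22  43  43  45  45  45
  46  46  45  45  45  45  46  45  46  46  46  47  46  45  46  46  46  46
  44  44  45  46  46  48  45  46  45  46  44  45  46  45  45  44  43  42
  40  26  27  26  26  29  33  41 391  43  45  46  46  48  46   1   2   0
   0   2   0   0   1]
[ 46  46  45  46  46  45  45  45  45  45  46  45  45  43  42  22  20  21
  21  20  21  21  20  20  20  20  21  20  20  20  22  21  20  20  36  42
  44  45  46  46  46  44  45  45  45  45  46  45  46  46  45  45  43  20
  22  19  20  20  21  20  22  20  20  20  20  20  20  19  21  26  32  41
  42  45  46  46  45  45  45  44  45  45  45  44  48  46  45  44  43  21
  19  20  20  21  20  21  20  20  21  20  21  21  24  31  36  40  42  44
  45  45  45 199 202 204 207]
[139 140 140 138 139 140 138 137 139 138 137 141  87  90  78  37  40  48
  46  47  60  59  78  76  58  75  76  77  75  57  75  74  74  72  66 116
 107 126 135 132 133 133 133 132 130 132 130 131 130 131 123  73  93  20
  25  52  51  34  36  34  49  34  35  33  26  49  35  33  48  53  53  75
 101  92 100 104 104 104 104 102 106 105 103 104 104 104 106  80  66  31
  22  47  31  33  31  24  33  30  28  21  30  39  55  54  52  52 101  97
  91 105 103 109 111 112 110]
```

View pics/w4c.png

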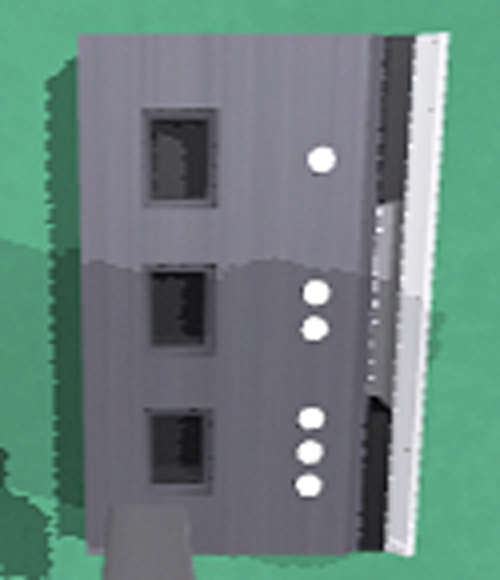

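Run:
```python
from h import *
z=np.load("w4.npz");st={"eef_pos":z["pos"],"orientation":z["ori"]}
K,T=campose("wrist",st)
f=lambda x,y,h=.045:(onplane(K,T,285+(x+.5)/4-.5,85+(y+.5)/4-.5,h)*1000).round(1)[:2]
def quad(l,r,t,b):
    q=[f(l,t),f(r,t),f(r,b),f(l,b)]; print(q, "c",np.mean(q,0).round(1))
    return np.mean(q,0)
a=quad(143,218,107,207);b=quad(148,215,264,354);c=quad(150,213,407,494)
e=a-c; print("yaw",np.degrees(np.arctan2(-e[0],e[1])),np.linalg.norm(e))
y=np.arctan2(-e[0],e[1]); o=b+30*np.array([np.cos(y),np.sin(y)]); print("origin",o)
print("deck left-corners",f(78,35),f(88,553), "lip outer", f(449,33,.047),f(412,555,.047),"slot deck edge",f(383,35),f(358,552))
print("lip inner",f(416,35,.047),f(388,553,.047))
t=np.load("top0.npz");Kt,Tt=campose("top")
for nm in ["wrist","top"]:
  pass
pp=t["p"]; cv2.imwrite("pics/t0c.png",cv2.resize(pp[155:225,230:310],None,fx=8,fy=8,interpolation=cv2.INTER_CUBIC)[:,:,::-1])
```

```text
[array([507.7, 199.2]), array([529. , 205.2]), array([537.2, 177.7]), array([515.5, 171.6])] c [522.4 188.4]
[array([521.5, 155.7]), array([541.2, 161.3]), array([549.2, 134.7]), array([529.1, 129. ])] c [535.2 145.2]
[array([534.3, 112.9]), array([553.5, 118.3]), array([561.7,  90.8]), array([542.1,  85.2])] c [547.9 101.8]
yaw 16.4333971277211 90.31441260950544
origin [564.02447713 153.6620175 ]
deck left-corners [484.2 213.1] [528.   60.3] lip outer [587.  242.6] [630.   89.1] slot deck edge [569.3 237.2] [613.2  84.7]
lip inner [578.1 239.5] [622.2  87.6]
```

View pics/t0c.png

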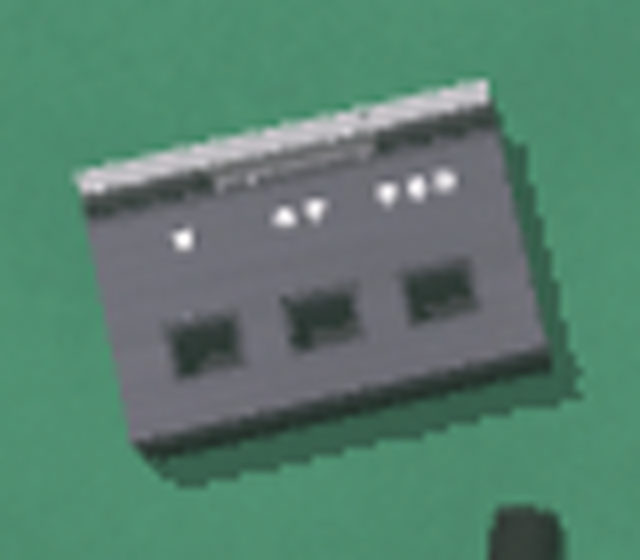

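Run:
```python
from h import *
plan([0.523,0.1887,0.12],16.1)
```

```text
t 6.5 pos [0.5323 0.1194 0.2484] jaw 15.91 toolx [ 0. -0. -1.] F [ 0.2 -0.3 -1.1] w 0.157 q [ 0.1   0.31  0.03  1.29 -0.    1.4 ]
shift mm [128.4  10.  -69.2] rotvec [-0.0034  0.0001 -0.0001]
```

```bash
python3 -m creep '[[[0,0.003,-0.02,-0.003,0,0,0.95],[0.005,0.006,-0.045,-0.003,0,0,0.95],[0.025,0.01,-0.069,-0.003,0,0,0.95],[0.055,0.01,-0.069,-0.003,0,0,0.95],[0.085,0.01,-0.069,-0.003,0,0,0.95],[0.11,0.01,-0.069,-0.003,0,0,0.95],[0.122,0.01,-0.069,-0.003,0,0,0.95],[0.128,0.01,-0.069,-0.003,0,0,0.95]]]'
python3 -m creep '[[[0,0,0,0,0,0,0.95],[0,0,0,0,0,0,0.95],[0,0,0,0,0,0,0.95]]]'
python3 - <<'E'
from h import *
plan([0.523,0.1887,0.07],16.1)
save("wrist","pics/w5.png"); 
p,d=save("scene","pics/s5.png"); cv2.imwrite("pics/s5c.png",cv2.resize(p[120:250,300:450],None,fx=5,fy=4.6,interpolation=cv2.INTER_CUBIC)[:,:,::-1])
E
```

```text
clock: 7.3
eef_pos: [0.5222, 0.1888, 0.1192]
orientation: [-1.569, 1.569, -2.858]
ft_force: [1.2, 0.7, 0.1]
gripper_width: 0.161
clock: 7.6
eef_pos: [0.5241, 0.1894, 0.1217]
orientation: [1.497, 1.568, 0.208]
ft_force: [0.3, 0.5, -0.0]
gripper_width: 0.165
t 7.6 pos [0.5241 0.1894 0.1217] jaw 16.15 toolx [ 0.003  0.001 -1.   ] F [ 0.3  0.5 -0. ] w 0.165 q [ 0.23  0.39 -0.18  0.99 -0.    1.52]
shift mm [51.7 -1.4  0.4] rotvec [ 0.0008  0.0002 -0.0027]
```

View pics/w5.png

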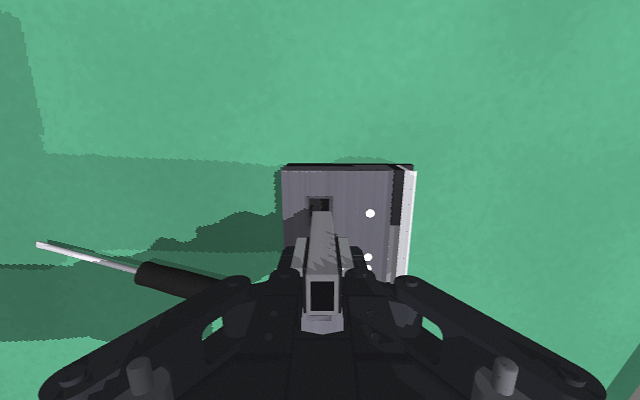

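View pics/s5c.png

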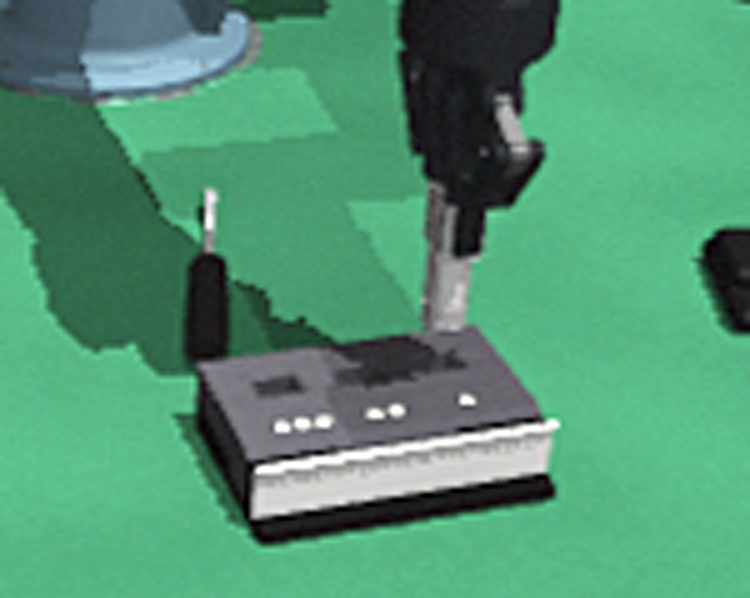

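```bash
python3 -m creep '[[[0.008,-0.0015,0,0,0,0,0.95],[0.016,-0.0015,0,0,0,0,0.95],[0.022,-0.0015,0,0,0,0,0.95],[0.026,-0.0015,0,0,0,0,0.95],[0.029,-0.0015,0,0,0,0,0.95],[0.032,-0.0015,0,0,0,0,0.95],[0.034,-0.0015,0,0,0,0,0.95],[0.035,-0.0015,0,0,0,0,0.95]]]'
python3 - <<'E'
from h import *
plan([0.523,0.1887,0.07],16.1)
E
```

```text
clock: 8.5
eef_pos: [0.5215, 0.1888, 0.0851]
orientation: [-0.415, 1.571, -1.704]
ft_force: [0.7, -0.1, -0.9]
gripper_width: 0.159
t 8.5 pos [0.5215 0.1888 0.0851] jaw 16.16 toolx [-0. -0. -1.] F [ 0.7 -0.1 -0.9] w 0.159 q [ 0.23  0.42 -0.24  0.91 -0.    1.52]
shift mm [15.1  1.4  0.5] rotvec [0.001  0.0001 0.    ]
```

The bottom is 10 mm inside the pocket with no force on it. Continuing down.

```bash
python3 -m creep '[[[0.003,0,0,0,0,0,0.95],[0.006,0,0,0,0,0,0.95],[0.009,0,0,0,0,0,0.95],[0.011,0,0,0,0,0,0.95],[0.0125,0,0,0,0,0,0.95],[0.0135,0,0,0,0,0,0.95],[0.014,0,0,0,0,0,0.95],[0.0145,0,0,0,0,0,0.95]]]'
python3 - <<'E'
from h import *
plan([0.523,0.1887,0.07],16.1)
E
```

```text
clock: 9.3
eef_pos: [0.5216, 0.1888, 0.0708]
orientation: [1.135, 1.571, -0.154]
ft_force: [-0.4, 0.5, -0.1]
gripper_width: 0.158
t 9.3 pos [0.5216 0.1888 0.0708] jaw 16.15 toolx [ 0. -0. -1.] F [-0.4  0.5 -0.1] w 0.158 q [ 0.23  0.44 -0.26  0.87 -0.    1.52]
shift mm [0.8 1.3 0.5] rotvec [ 0.001   0.0001 -0.0002]
```

Now a gentle touch-down, then release and raise.

```bash
python3 -m creep '[[[0.0005,0,0,0,0,0,0.95],[0.001,0,0,0,0,0,0.95],[0.001,0,0,0,0,0,0.95]]]'
python3 -m creep '[[[0,0,0,0,0,0,0.7],[0,0,0,0,0,0,0.5],[0,0,0,0,0,0,0.3],[0,0,0,0,0,0,0.3],[0,0,0,0,0,0,0.3],[0,0,0,0,0,0,0.3]]]'
python3 -m creep '[[[-0.01,0,0,0,0,0,0.3],[-0.03,0,0,0,0,0,0.2],[-0.06,0,0,0,0,0,0],[-0.09,0,0,0,0,0,0],[-0.12,0,0,0,0,0,0],[-0.14,0,0,0,0,0,0],[-0.15,0,0,0,0,0,0]]]'
python3 - <<'E'
from h import *
plan([0.5305,0.1452,0.22],16.1)
st=ctrl.observe();p,d=save("wrist","pics/w6.png"); rects("wrist",["tall_module"],st,d)
E
```

```text
clock: 9.6
eef_pos: [0.5217, 0.1888, 0.0705]
orientation: [1.289, 1.57, -0.0]
ft_force: [-1.7, -1.0, 5.1]
gripper_width: 0.16
clock: 10.2
eef_pos: [0.5215, 0.1888, 0.0697]
orientation: [-1.168, 1.571, -2.457]
ft_force: [0.2, 0.0, -0.3]
gripper_width: 0.699
clock: 10.9
eef_pos: [0.5227, 0.1891, 0.2229]
orientation: [1.497, 1.566, 0.208]
ft_force: [-0.0, -0.0, 0.0]
gripper_width: 1.002
t 10.9 pos [0.5227 0.1891 0.2229] jaw 16.16 toolx [ 0.004  0.001 -1.   ] F [-0. -0.  0.] w 1.002 q [ 0.23  0.34 -0.    1.23 -0.    1.52]
shift mm [ 2.9 -4.8 44.3] rotvec [ 0.0011  0.0003 -0.0044]
tall_module 0.78 456 px 320.0 194.0 zmax 0.1112 [522.2 188.6] [12.4 19.5] 16.0
```

View pics/w6.png

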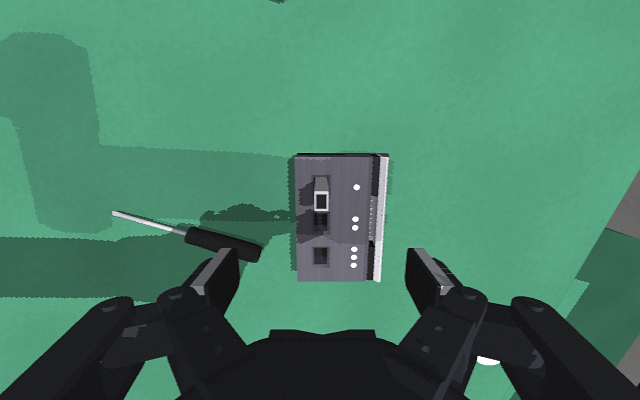

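The tall module (320,194) stands in pocket one beside the single dot. Its top is at 111 mm, where 110 is expected, so it is fully down, and the fingers are off it. Next is the short module.

Run:
```python
from h import *
plan([0.4648,-0.1818,0.22],-10)
```

```text
t 11.0 pos [0.5226 0.1891 0.2216] jaw 16.16 toolx [ 0.003  0.001 -1.   ] F [ 1.   0.3 -0.7] w 1.001 q [ 0.23  0.34 -0.    1.23 -0.    1.52]
shift mm [   1.1 -158.7  340.1] rotvec [ 0.4565 -0.0005 -0.0034]
```

```bash
python3 -m creep '[[[0,-0.011,0.023,0.03,0,0,0],[0,-0.03,0.065,0.09,0,0,0],[0,-0.051,0.11,0.15,0,0,0],[0,-0.072,0.155,0.21,0,0,0],[0,-0.093,0.2,0.27,0,0,0],[0,-0.114,0.245,0.33,0,0,0],[0,-0.135,0.29,0.4,0,0,0],[0,-0.1585,0.34,0.456,0,0,0]]]'
python3 -m creep '[[[0,0,0,0,0,0,0],[0,0,0,0,0,0,0],[0,0,0,0,0,0,0],[0,0,0,0,0,0,0]]]'
python3 - <<'E'
from h import *
plan([0.4648,-0.1818,0.041],-10)
st=ctrl.observe();p,d=save("wrist","pics/w7.png"); rects("wrist",["short_module","label_holder","stand","tray"],st,d)
plan([0.4648,-0.1818,0.041],-10)
E
```

```text
clock: 11.8
eef_pos: [0.4632, -0.1781, 0.2184]
orientation: [-1.935, 1.569, 2.601]
ft_force: [0.6, 0.2, 0.4]
gripper_width: 0.995
clock: 12.2
eef_pos: [0.4646, -0.1752, 0.2193]
orientation: [-2.023, 1.57, 2.518]
ft_force: [-0.4, -0.4, -0.2]
gripper_width: 0.998
t 12.2 pos [ 0.4646 -0.1752  0.2193] jaw -9.83 toolx [-0.001  0.001 -1.   ] F [-0.4 -0.4 -0.2] w 0.998 q [-0.49  0.22 -0.16  1.19  0.    1.25]
shift mm [178.3   1.5   6.6] rotvec [ 0.0029 -0.0005  0.001 ]
short_module 0.78 614 px 405.0 230.0 zmax 0.0709 [ 555.3 -246.1] [14.3 20.2] 66.8
short_module 0.58 477 px 279.0 112.0 zmax 0.0711 [433.7 -87.4] [14.1 19.8] 7.1
short_module 0.55 366 px 322.0 194.0 zmax 0.0792 [ 463.6 -181.6] [19.3 12.7] 80.1
label_holder 0.65 2714 px 555.0 144.0 zmax 0.0807 [ 720.2 -169.9] [81.4 10.3] 15.7
label_holder 0.58 2471 px 453.0 134.0 zmax 0.0887 [ 606.5 -140.9] [78.2 11.1] 74.9
stand 0.6 2469 px 425.0 130.0 zmax 0.0292 [ 604.8 -140.9] [99.9 46.7] 75.1
stand 0.21 2596 px 452.0 134.0 zmax 0.0887 [ 606.3 -141.4] [79.5 11.2] 75.6
tray 0.6 4523 px 322.0 207.0 zmax 0.0292 [ 458.7 -208.2] [110.5  70.1] 79.9
t 12.45 pos [ 0.4649 -0.1759  0.2198] jaw -9.88 toolx [ 0. -0. -1.] F [0.3 0.5 0.3] w 0.999 q [-0.49  0.22 -0.16  1.19 -0.    1.25]
shift mm [178.8   0.9   5.8] rotvec [ 0.0021  0.0001 -0.0001]
```

View pics/w7.png

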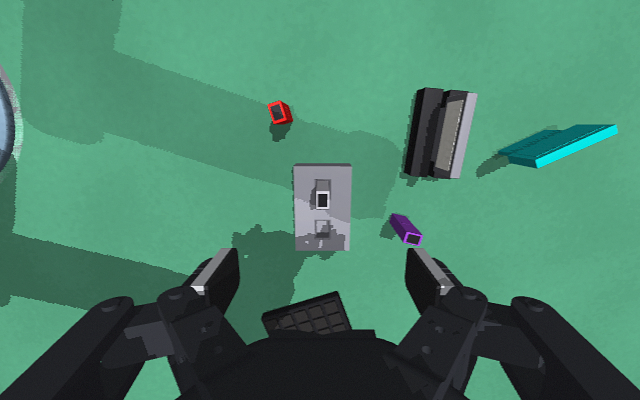

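The metal short module is at (322,198) in the tray; red (280,112) and purple (408,232) are clear of the fingers. Descending.

```bash
python3 -m creep '[[[0.02,0,0.003,0.002,0,0,0],[0.05,0,0.0058,0.002,0,0,0],[0.08,0,0.0058,0.002,0,0,0],[0.105,0,0.0058,0.002,0,0,0],[0.13,0,0.0058,0.002,0,0,0],[0.15,0,0.0058,0.002,0,0,0],[0.168,0,0.0058,0.002,0,0,0],[0.1785,0,0.0058,0.002,0,0,0]]]'
python3 -m creep '[[[0,0,0,0,0,0,0],[0,0,0,0,0,0,0],[0,0,0,0,0,0,0]]]'
python3 - <<'E'
from h import *
plan([0.4648,-0.1818,0.041],-10)
save("wrist","pics/w8.png")
E
```

```text
clock: 13.25
eef_pos: [0.463, -0.1817, 0.04]
orientation: [-1.849, 1.569, 2.688]
ft_force: [0.0, 0.2, -0.7]
gripper_width: 1.0
clock: 13.55
eef_pos: [0.4647, -0.1829, 0.0424]
orientation: [1.208, 1.569, -0.539]
ft_force: [0.2, -0.3, 0.7]
gripper_width: 1.003
t 13.55 pos [ 0.4647 -0.1829  0.0424] jaw -10.08 toolx [ 0.002 -0.001 -1.   ] F [ 0.2 -0.3  0.7] w 1.003 q [-0.5   0.37 -0.45  0.74 -0.    1.24]
shift mm [ 1.4 -0.1 -1.1] rotvec [-0.0013  0.0008 -0.002 ]
```

View pics/w8.png

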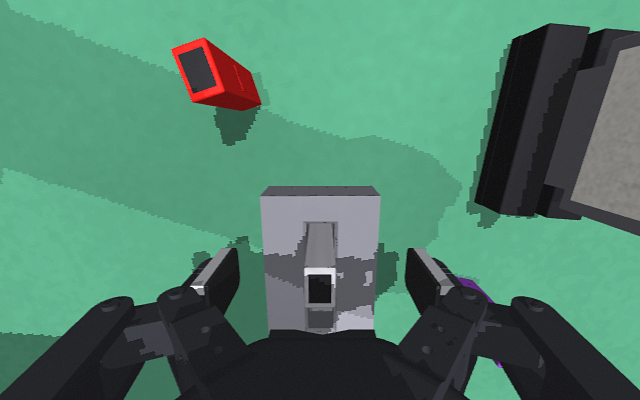

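```bash
python3 -m creep '[[[0,0,0,0,0,0,0.5],[0,0,0,0,0,0,0.9],[0,0,0,0,0,0,0.95],[0,0,0,0,0,0,0.95],[0,0,0,0,0,0,0.95],[0,0,0,0,0,0,0.95],[0,0,0,0,0,0,0.95],[0,0,0,0,0,0,0.95]]]' 40
python3 - <<'E'
from h import *
plan([0.5341,0.1455,0.24],16.1)
E
python3 -m creep '[[[-0.01,0,0,0,0,0,0.95],[-0.025,0,0,0,0,0,0.95],[-0.05,0,0,0,0,0,0.95],[-0.08,0,0,0,0,0,0.95],[-0.115,0,0,0,0,0,0.95],[-0.15,0,0,0,0,0,0.95],[-0.18,0,0,0,0,0,0.95],[-0.2,0,0,0,0,0,0.95]]]'
python3 - <<'E'
from h import *
plan([0.5341,0.1455,0.24],16.1)
E
```

```text
clock: 14.4
eef_pos: [0.4638, -0.1825, 0.0414]
orientation: [0.841, 1.571, -0.906]
ft_force: [-0.4, -0.2, 1.7]
gripper_width: 0.158
t 14.4 pos [ 0.4638 -0.1825  0.0414] jaw -10.08 toolx [ 0. -0. -1.] F [-0.4 -0.2  1.7] w 0.158 q [-0.5   0.37 -0.46  0.74 -0.    1.24]
shift mm [-198.7   11.8 -335.2] rotvec [-4.57e-01  2.00e-04 -1.00e-04]
clock: 15.2
eef_pos: [0.4643, -0.1827, 0.2445]
orientation: [1.223, 1.567, -0.524]
ft_force: [0.4, -0.7, -0.7]
gripper_width: 0.156
t 15.2 pos [ 0.4643 -0.1827  0.2445] jaw -10.08 toolx [ 0.003 -0.002 -1.   ] F [ 0.4 -0.7 -0.7] w 0.156 q [-0.5   0.22 -0.11  1.24 -0.    1.24]
shift mm [   4.1   11.3 -335.4] rotvec [-0.457   0.0019 -0.0029]
```

```bash
python3 -m creep '[[[0,0.001,-0.022,-0.03,0,0,0.95],[0,0.003,-0.065,-0.09,0,0,0.95],[0,0.005,-0.11,-0.15,0,0,0.95],[0,0.007,-0.155,-0.21,0,0,0.95],[0,0.008,-0.2,-0.27,0,0,0.95],[0,0.009,-0.245,-0.34,0,0,0.95],[0,0.010,-0.29,-0.4,0,0,0.95],[0,0.0115,-0.3354,-0.457,0,0,0.95]]]'
python3 -m creep '[[[0,0,0,0,0,0,0.95],[0,0,0,0,0,0,0.95],[0,0,0,0,0,0,0.95],[0,0,0,0,0,0,0.95]]]'
python3 - <<'E'
from h import *
plan([0.5341,0.1455,0.095],16.1)
save("wrist","pics/w9.png")
plan([0.5341,0.1455,0.095],16.1)
E
```

```text
clock: 16.0
eef_pos: [0.5336, 0.1476, 0.2419]
orientation: [0.777, 1.57, -0.51]
ft_force: [0.2, 0.3, -0.1]
gripper_width: 0.158
clock: 16.4
eef_pos: [0.5336, 0.1445, 0.2415]
orientation: [-0.603, 1.57, -1.895]
ft_force: [0.0, -0.4, -0.1]
gripper_width: 0.155
t 16.4 pos [0.5336 0.1445 0.2415] jaw 15.98 toolx [-0. -0. -1.] F [ 0.  -0.4 -0.1] w 0.155 q [ 0.15  0.33  0.04  1.28 -0.    1.44]
shift mm [146.5   0.8  -0.9] rotvec [-0.0021  0.0003  0.0002]
t 16.45 pos [0.5336 0.1445 0.2415] jaw 15.97 toolx [-0. -0. -1.] F [-0.  -0.5 -1.6] w 0.16 q [ 0.15  0.33  0.04  1.28 -0.    1.44]
shift mm [146.5   0.7  -0.9] rotvec [-0.0022  0.0002  0.0001]
```

View pics/w9.png

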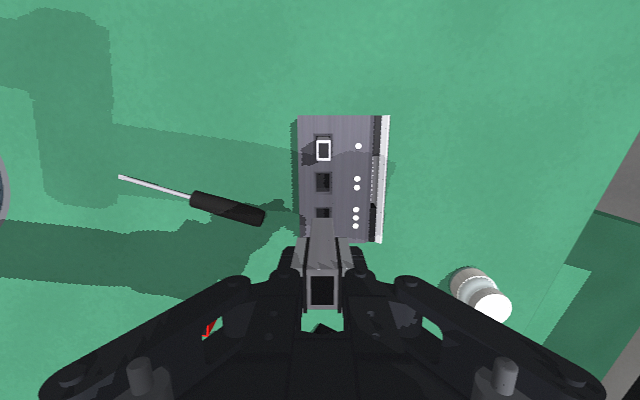

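The tall module (323,150) is still upright in pocket one, and pocket two at (323,182) is free. The short module is held straight. Descending to 95 mm.

```bash
python3 -m creep '[[[0.02,0.0007,-0.0009,-0.002,0,0,0.95],[0.045,0.0007,-0.0009,-0.002,0,0,0.95],[0.07,0.0007,-0.0009,-0.002,0,0,0.95],[0.095,0.0007,-0.0009,-0.002,0,0,0.95],[0.115,0.0007,-0.0009,-0.002,0,0,0.95],[0.13,0.0007,-0.0009,-0.002,0,0,0.95],[0.14,0.0007,-0.0009,-0.002,0,0,0.95],[0.146,0.0007,-0.0009,-0.002,0,0,0.95]]]'
python3 -m creep '[[[0,0,0,0,0,0,0.95],[0,0,0,0,0,0,0.95],[0,0,0,0,0,0,0.95]]]'
python3 - <<'E'
from h import *
plan([0.5341,0.1455,0.053],16.1)
E
```

```text
clock: 17.25
eef_pos: [0.5338, 0.146, 0.0946]
orientation: [-1.59, 1.57, -2.879]
ft_force: [1.1, -0.6, -0.5]
gripper_width: 0.158
clock: 17.55
eef_pos: [0.535, 0.1469, 0.0962]
orientation: [1.388, 1.569, 0.101]
ft_force: [0.6, 0.6, -0.5]
gripper_width: 0.157
t 17.55 pos [0.535  0.1469 0.0962] jaw 16.21 toolx [ 0.002  0.    -1.   ] F [ 0.6  0.6 -0.5] w 0.157 q [ 0.15  0.41 -0.23  0.93 -0.    1.44]
shift mm [43.2 -1.3  1.1] rotvec [ 0.0019  0.0003 -0.0018]
```

```bash
python3 -m creep '[[[0.006,-0.001,0.0011,0,0,0,0.95],[0.012,-0.001,0.0011,0,0,0,0.95],[0.017,-0.001,0.0011,0,0,0,0.95],[0.021,-0.001,0.0011,0,0,0,0.95],[0.024,-0.001,0.0011,0,0,0,0.95],[0.026,-0.001,0.0011,0,0,0,0.95],[0.027,-0.001,0.0011,0,0,0,0.95],[0.028,-0.001,0.0011,0,0,0,0.95]]]'
python3 - <<'E'
from h import *
plan([0.5341,0.1455,0.053],16.1)
E
```

```text
clock: 18.35
eef_pos: [0.5336, 0.1455, 0.0673]
orientation: [0.872, 1.571, -0.416]
ft_force: [0.3, -0.0, -1.4]
gripper_width: 0.157
t 18.35 pos [0.5336 0.1455 0.0673] jaw 16.22 toolx [ 0. -0. -1.] F [ 0.3 -0.  -1.4] w 0.157 q [ 0.15  0.44 -0.27  0.86 -0.    1.44]
shift mm [14.3  0.4  0.1] rotvec [ 0.002   0.0001 -0.0002]
```

It has entered the pocket freely, with its bottom at 34 mm. Finishing the descent.

```bash
python3 -m creep '[[[0.003,0,0,0,0,0,0.95],[0.006,0,0,0,0,0,0.95],[0.009,0,0,0,0,0,0.95],[0.011,0,0,0,0,0,0.95],[0.0125,0,0,0,0,0,0.95],[0.0135,0,0,0,0,0,0.95],[0.0145,0,0,0,0,0,0.95],[0.0150,0,0,0,0,0,0.95]]]'
python3 - <<'E'
from h import *
plan([0.5341,0.1455,0.053],16.1)
E
```

```text
clock: 19.15
eef_pos: [0.5336, 0.1455, 0.0534]
orientation: [1.069, 1.57, -0.219]
ft_force: [-3.9, -0.7, 10.6]
gripper_width: 0.161
t 19.15 pos [0.5336 0.1455 0.0534] jaw 16.22 toolx [ 0. -0. -1.] F [-3.9 -0.7 10.6] w 0.161 q [ 0.15  0.45 -0.29  0.83 -0.    1.44]
shift mm [0.4 0.5 0.2] rotvec [ 0.0021  0.0002 -0.0004]
```

```bash
python3 -m creep '[[[-0.001,0,0,0,0,0,0.7],[-0.001,0,0,0,0,0,0.5],[-0.001,0,0,0,0,0,0.3],[-0.001,0,0,0,0,0,0.3],[-0.001,0,0,0,0,0,0.3],[-0.001,0,0,0,0,0,0.3]]]'
python3 -m creep '[[[-0.01,0,0,0,0,0,0.3],[-0.03,0,0,0,0,0,0.2],[-0.06,0,0,0,0,0,0],[-0.09,0,0,0,0,0,0],[-0.12,0,0,0,0,0,0],[-0.15,0,0,0,0,0,0],[-0.17,0,0,0,0,0,0]]]'
python3 - <<'E'
from h import *
plan([0.606,-0.141,0.22],-15)
st=ctrl.observe();p,d=save("wrist","pics/w10.png"); rects("wrist",["tall_module","short_module"],st,d)
E
```

```text
clock: 19.75
eef_pos: [0.5334, 0.1455, 0.0531]
orientation: [-1.373, 1.571, -2.661]
ft_force: [-0.9, -0.2, 0.6]
gripper_width: 0.702
clock: 20.45
eef_pos: [0.5343, 0.1457, 0.2266]
orientation: [1.412, 1.567, 0.124]
ft_force: [0.3, -0.0, -0.7]
gripper_width: 1.002
t 20.45 pos [0.5343 0.1457 0.2266] jaw 16.22 toolx [ 0.004  0.    -1.   ] F [ 0.3 -0.  -0.7] w 1.002 q [ 0.15  0.33  0.    1.24 -0.    1.44]
shift mm [  6.8 -11.3 295.3] rotvec [ 5.448e-01 -4.000e-04 -3.600e-03]
tall_module 0.63 349 px 321.0 151.0 zmax 0.1113 [521.8 188. ] [12.9 19.2] 15.7
tall_module 0.48 1960 px 205.0 207.0 zmax 0.0259 [419.8  68.2] [23.  99.4] 88.0
short_module 0.71 374 px 320.0 190.0 zmax 0.0912 [533.5 145.7] [13.5 20.2] 16.1
```

View pics/w10.png

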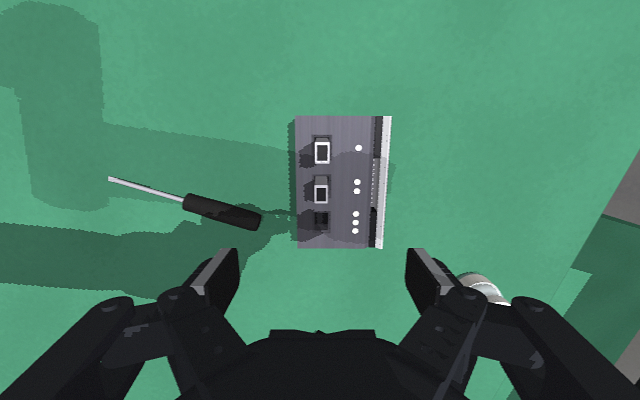

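Both modules stand fully down: tall (321,151) with its top at 111 mm, short (320,190) with its top at 91 mm. Next is the label holder.

```bash
python3 -m creep '[[[0,-0.001,0.03,0.06,0,0,0],[0,-0.003,0.07,0.13,0,0,0],[0,-0.004,0.11,0.2,0,0,0],[0,-0.006,0.15,0.27,0,0,0],[0,-0.008,0.19,0.34,0,0,0],[0,-0.009,0.23,0.41,0,0,0],[0,-0.010,0.265,0.48,0,0,0],[0,-0.0113,0.295,0.54,0,0,0]]]'
python3 -m creep '[[[0,0,0,0,0,0,0],[0,0,0,0,0,0,0],[0,0,0,0,0,0,0],[0,0,0,0,0,0,0]]]'
python3 - <<'E'
from h import *
st=ctrl.observe();p,d=save("wrist","pics/w11.png"); rects("wrist",["label_holder","stand"],st,d)
plan([0.6072,-0.1413,0.053],-14.6)
E
```

```text
clock: 21.4
eef_pos: [0.6044, -0.1427, 0.2215]
orientation: [-1.565, 1.568, 2.887]
ft_force: [0.3, 0.1, -0.0]
gripper_width: 1.006
clock: 21.8
eef_pos: [0.6046, -0.1396, 0.223]
orientation: [-1.802, 1.57, 2.656]
ft_force: [0.2, 0.2, 0.5]
gripper_width: 0.998
label_holder 0.6 2076 px 428.0 187.0 zmax 0.0807 [ 720.  -170.1] [79.8 11.1] 15.9
stand 0.94 2666 px 324.0 179.0 zmax 0.0293 [ 607.1 -140.5] [99.  49.9] 75.2
t 21.95 pos [ 0.605  -0.14    0.2234] jaw -14.65 toolx [ 0. -0. -1.] F [-0.3  0.5 -0.2] w 0.998 q [-0.33  0.48  0.21  1.31 -0.    1.5 ]
shift mm [170.4   2.5   0.7] rotvec [-0.0008  0.     -0.    ]
```

View pics/w11.png

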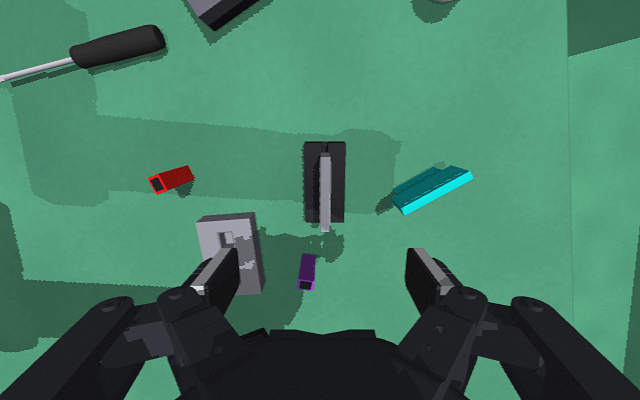

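The grey holder's top is at (325,190), in its black stand, between the fingers. Cyan (430,190) and purple (307,272) are clear. Descending with the jaws half closed for clearance.

```bash
python3 -m creep '[[[0.02,0.0025,0.0007,0,0,0,0.35],[0.05,0.0025,0.0007,0,0,0,0.35],[0.08,0.0025,0.0007,0,0,0,0.35],[0.105,0.0025,0.0007,0,0,0,0.35],[0.128,0.0025,0.0007,0,0,0,0.35],[0.148,0.0025,0.0007,0,0,0,0.35],[0.162,0.0025,0.0007,0,0,0,0.35],[0.17,0.0025,0.0007,0,0,0,0.35]]]'
python3 -m creep '[[[0,0,0,0,0,0,0.35],[0,0,0,0,0,0,0.35],[0,0,0,0,0,0,0.35]]]'
python3 - <<'E'
from h import *
plan([0.6072,-0.1413,0.053],-14.6)
save("wrist","pics/w12.png")
E
```

```text
clock: 22.75
eef_pos: [0.6064, -0.1415, 0.0519]
orientation: [-1.627, 1.569, 2.83]
ft_force: [0.5, 0.1, 0.1]
gripper_width: 0.653
clock: 23.05
eef_pos: [0.6082, -0.1424, 0.0545]
orientation: [1.455, 1.569, -0.372]
ft_force: [-0.3, -0.0, 0.6]
gripper_width: 0.647
t 23.05 pos [ 0.6082 -0.1424  0.0545] jaw -14.71 toolx [ 0.002 -0.001 -1.   ] F [-0.3 -0.   0.6] w 0.647 q [-0.33  0.58 -0.07  0.92 -0.    1.5 ]
shift mm [ 1.5 -1.3 -0.8] rotvec [-0.002   0.0003 -0.0022]
```

View pics/w12.png

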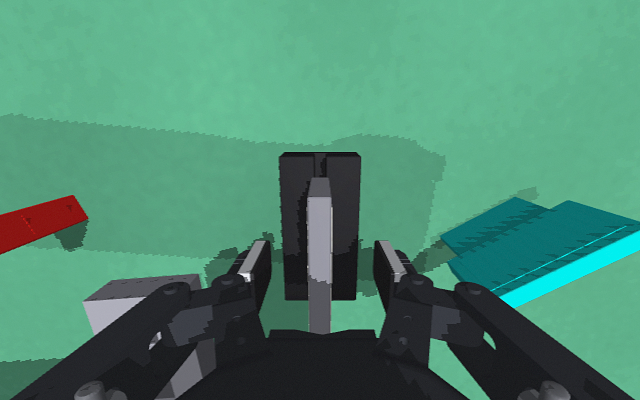

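The holder (320,250) sits midway between the pads. Gripping at 70 N.

```bash
python3 -m creep '[[[0,0,0,0,0,0,0.6],[0,0,0,0,0,0,0.9],[0,0,0,0,0,0,1],[0,0,0,0,0,0,1],[0,0,0,0,0,0,1],[0,0,0,0,0,0,1],[0,0,0,0,0,0,1],[0,0,0,0,0,0,1]]]' 70
python3 - <<'E'
from h import *
plan([0.607,-0.1413,0.053],-14.6)
E
python3 -m creep '[[[-0.01,0,0,0,0,0,1],[-0.025,0,0,0,0,0,1],[-0.05,0,0,0,0,0,1],[-0.08,0,0,0,0,0,1],[-0.115,0,0,0,0,0,1],[-0.15,0,0,0,0,0,1],[-0.175,0,0,0,0,0,1],[-0.19,0,0,0,0,0,1]]]'
python3 - <<'E'
from h import *
plan([0.5968,0.1631,0.24],16.1)
E
```

```text
clock: 23.9
eef_pos: [0.6076, -0.1423, 0.0537]
orientation: [1.355, 1.57, -0.473]
ft_force: [-1.1, 0.8, 4.5]
gripper_width: 0.112
t 23.9 pos [ 0.6076 -0.1423  0.0537] jaw -14.73 toolx [ 0.001 -0.    -1.   ] F [-1.1  0.8  4.5] w 0.112 q [-0.33  0.58 -0.08  0.92 -0.    1.5 ]
shift mm [ 0.7 -0.8 -0.9] rotvec [-0.0022  0.0002 -0.0007]
clock: 24.7
eef_pos: [0.6078, -0.1423, 0.2463]
orientation: [1.496, 1.568, -0.331]
ft_force: [0.1, -1.0, -1.2]
gripper_width: 0.107
t 24.7 pos [ 0.6078 -0.1423  0.2463] jaw -14.72 toolx [ 0.003 -0.001 -1.   ] F [ 0.1 -1.  -1.2] w 0.107 q [-0.33  0.48  0.27  1.36  0.    1.5 ]
shift mm [   6.   -88.3 -292.6] rotvec [-0.538   0.001  -0.0029]
```

```bash
python3 -m creep '[[[0,-0.007,-0.022,-0.04,0,0,1],[0,-0.018,-0.06,-0.11,0,0,1],[0,-0.03,-0.1,-0.18,0,0,1],[0,-0.042,-0.14,-0.25,0,0,1],[0,-0.054,-0.18,-0.32,0,0,1],[0,-0.066,-0.22,-0.39,0,0,1],[0,-0.078,-0.26,-0.46,0,0,1],[0,-0.0883,-0.2926,-0.538,0,0,1]]]'
python3 -m creep '[[[0,0,0,0,0,0,1],[0,0,0,0,0,0,1],[0,0,0,0,0,0,1],[0,0,0,0,0,0,1]]]'
python3 - <<'E'
from h import *
st=ctrl.observe();p,d=save("wrist","pics/w13.png"); np.savez("w13.npz",p=p,d=d,pos=st["eef_pos"],ori=st["orientation"])
plan([0.5971,0.1621,0.12],16.1)
for q in ["slot"]: print(q,[(round(e["conf"],2),np.round(e["xyz"],4)) for e in ctrl.tip_of("wrist",q)[:3]])
p,d=save("top","pics/t13.png"); cv2.imwrite("pics/t13c.png",cv2.resize(p[120:230,210:330],None,fx=6,fy=5,interpolation=cv2.INTER_CUBIC)[:,:,::-1])
E
```

```text
clock: 25.5
eef_pos: [0.5954, 0.1655, 0.2433]
orientation: [-2.021, 1.57, 2.977]
ft_force: [0.3, -0.6, -0.3]
gripper_width: 0.107
clock: 25.9
eef_pos: [0.5964, 0.1619, 0.2433]
orientation: [-0.792, 1.57, -2.084]
ft_force: [0.2, -0.7, 0.6]
gripper_width: 0.104
t 25.95 pos [0.5964 0.1619 0.2433] jaw 15.98 toolx [-0. -0. -1.] F [ 0.5  0.8 -0.9] w 0.105 q [ 0.16  0.47  0.25  1.35 -0.    1.45]
shift mm [123.3   0.7  -0. ] rotvec [-0.0022  0.0003  0.0002]
slot [(0.8, array([0.6   , 0.1625, 0.0214]))]
```

View pics/w13.png

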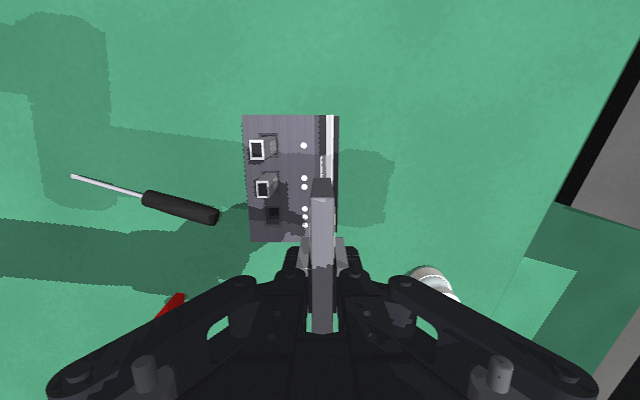

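The holder hangs over the slot (dark and grey strip at columns 319–328). I'll check the slot's depth profile in tool-aligned coordinates.

Run:
```python
from h import *
z=np.load("w13.npz");st={"eef_pos":z["pos"],"orientation":z["ori"]}
K,T=campose("wrist",st);P=cloud(K,T,z["d"])
a=np.radians(16.1);o=np.array([596.8,163.1]);ex=np.array([np.cos(a),np.sin(a)]);ey=np.array([-np.sin(a),np.cos(a)])
for v in (125,135,145,155,165,172):
    r=P[v,308:345]*1000; q=r[:,:2]-o
    print(v,"ymm",round((q@ey)[10],0),[(round(x,0),int(round(h))) for x,h in zip(q@ex,r[:,2])])
c=z["p"][105:250,235:355]; cv2.imwrite("pics/w13c.png",cv2.resize(c,None,fx=5,fy=4,interpolation=cv2.INTER_NEAREST)[:,:,::-1])
print("TCP rel slot", (z["pos"][:2]*1000-o)@ex,(z["pos"][:2]*1000-o)@ey)
```

```text
125 ymm 67.0 [(np.float64(-17.0), 46), (np.float64(-16.0), 45), (np.float64(-14.0), 45), (np.float64(-13.0), 45), (np.float64(-12.0), 46), (np.float64(-11.0), 47), (np.float64(-10.0), 45), (np.float64(-9.0), 44), (np.float64(-7.0), 43), (np.float64(-6.0), 42), (np.float64(-5.0), 40), (np.float64(-4.0), 41), (np.float64(-3.0), 42), (np.float64(-1.0), 42), (np.float64(-0.0), 41), (np.float64(1.0), 41), (np.float64(2.0), 42), (np.float64(3.0), 40), (np.float64(4.0), 42), (np.float64(6.0), 43), (np.float64(7.0), 45), (np.float64(8.0), 45), (np.float64(9.0), 45), (np.float64(10.0), 46), (np.float64(11.0), 47), (np.float64(14.0), 10), (np.float64(15.0), 11), (np.float64(17.0), 10), (np.float64(18.0), 10), (np.float64(19.0), 9), (np.float64(20.0), 11), (np.float64(22.0), 0), (np.float64(24.0), 0), (np.float64(25.0), 0), (np.float64(26.0), -1), (np.float64(28.0), 0), (np.float64(29.0), -1)]
135 ymm 56.0 [(np.float64(-17.0), 45), (np.float64(-16.0), 44), (np.float64(-15.0), 45), (np.float64(-13.0), 46), (np.float64(-12.0), 46), (np.float64(-11.0), 46), (np.float64(-10.0), 44), (np.float64(-9.
[... 3623 characters left out ...]
4(-7.0), 41), (np.float64(-5.0), 41), (np.float64(-4.0), 18), (np.float64(-3.0), 26), (np.float64(-2.0), 24), (np.float64(-0.0), 25), (np.float64(1.0), 25), (np.float64(2.0), 25), (np.float64(4.0), 14), (np.float64(5.0), 42), (np.float64(6.0), 45), (np.float64(7.0), 44), (np.float64(8.0), 46), (np.float64(9.0), 47), (np.float64(11.0), 46), (np.float64(13.0), 10), (np.float64(14.0), 11), (np.float64(16.0), 11), (np.float64(17.0), 11), (np.float64(19.0), 10), (np.float64(20.0), 11), (np.float64(22.0), 0), (np.float64(23.0), 0), (np.float64(25.0), 1), (np.float64(26.0), 1), (np.float64(27.0), 0), (np.float64(29.0), -1), (np.float64(30.0), 0)]
TCP rel slot -0.7640715956426666 -1.0604634171720388
```

View pics/w13c.png

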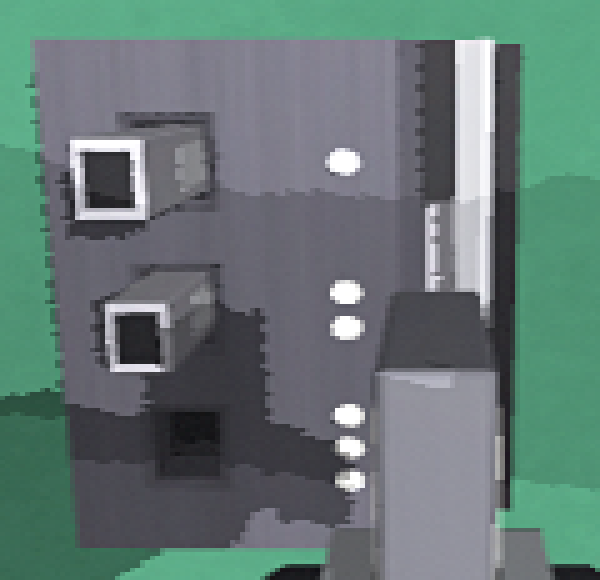

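Run:
```python
from h import *
z=np.load("w13.npz");st={"eef_pos":z["pos"],"orientation":z["ori"]}
K,T=campose("wrist",st)
a=np.radians(16.1);ex=np.array([np.cos(a),np.sin(a)]);ey=np.array([-np.sin(a),np.cos(a)])
for u,v in((310,197.3),(333.5,197.3),(310,330),(333,330)):
    q=(onplane(K,T,u,v,z["pos"][2]+.0343)[:2]-z["pos"][:2])*1000; print(u,v,(q@ex).round(1),(q@ey).round(1))
for u,v in((313,178),(331,178)):
    q=(onplane(K,T,u,v,z["pos"][2]-.0107)[:2]-z["pos"][:2])*1000; print("bottom edge head",u,v,(q@ex).round(1),(q@ey).round(1))
plan([0.597,0.1626,0.12],16.1)
```

```text
310 197.3 -4.5 40.8
333.5 197.3 4.9 40.8
310 330 -5.5 -22.6
333 330 5.2 -22.6
bottom edge head 313 178 -4.7 40.3
bottom edge head 331 178 5.3 40.3
t 26.05 pos [0.5964 0.1622 0.2433] jaw 16.0 toolx [-0. -0. -1.] F [ 0.6 -0.1 -0.2] w 0.106 q [ 0.16  0.47  0.25  1.35 -0.    1.45]
shift mm [123.3   0.7  -0.2] rotvec [-0.0017  0.0001  0.0001]
```

The holder is centred in the grip: 0 mm across, +0.6 mm along. I'll lower it to above the mouth.

```bash
python3 -m creep '[[[0.015,0.0007,-0.0002,-0.0017,0,0,1],[0.04,0.0007,-0.0002,-0.0017,0,0,1],[0.065,0.0007,-0.0002,-0.0017,0,0,1],[0.085,0.0007,-0.0002,-0.0017,0,0,1],[0.1,0.0007,-0.0002,-0.0017,0,0,1],[0.112,0.0007,-0.0002,-0.0017,0,0,1],[0.119,0.0007,-0.0002,-0.0017,0,0,1],[0.123,0.0007,-0.0002,-0.0017,0,0,1]]]'
python3 -m creep '[[[0,0,0,0,0,0,1],[0,0,0,0,0,0,1],[0,0,0,0,0,0,1],[0,0,0,0,0,0,1]]]'
python3 - <<'E'
from h import *
plan([0.597,0.1626,0.073],16.1)
p,d=save("scene","pics/s14.png"); cv2.imwrite("pics/s14c.png",cv2.resize(p[120:250,300:450],None,fx=5,fy=4.6,interpolation=cv2.INTER_CUBIC)[:,:,::-1])
E
```

```text
clock: 26.85
eef_pos: [0.5969, 0.1634, 0.1199]
orientation: [-1.361, 1.57, -2.65]
ft_force: [0.4, -0.5, -0.6]
gripper_width: 0.111
clock: 27.25
eef_pos: [0.5973, 0.1637, 0.1209]
orientation: [1.374, 1.57, 0.086]
ft_force: [0.1, -1.1, 0.2]
gripper_width: 0.108
t 27.25 pos [0.5973 0.1637 0.1209] jaw 16.2 toolx [ 0.001  0.    -1.   ] F [ 0.1 -1.1  0.2] w 0.108 q [ 0.17  0.51  0.01  1.06 -0.    1.45]
shift mm [47.9 -0.7  1. ] rotvec [ 0.0018  0.0002 -0.0012]
```

View pics/s14c.png

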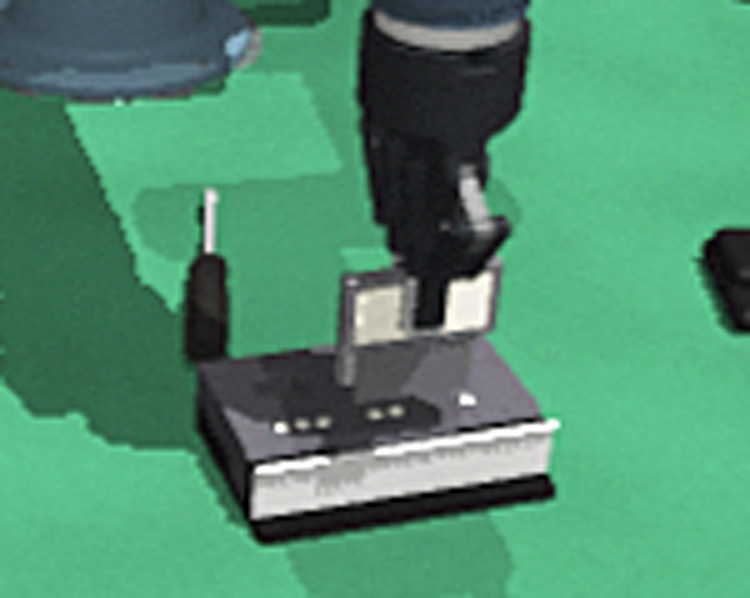

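```bash
python3 -m creep '[[[0.006,-0.0005,0.001,0,0,0,1],[0.012,-0.0005,0.001,0,0,0,1],[0.018,-0.0005,0.001,0,0,0,1],[0.023,-0.0005,0.001,0,0,0,1],[0.027,-0.0005,0.001,0,0,0,1],[0.030,-0.0005,0.001,0,0,0,1],[0.033,-0.0005,0.001,0,0,0,1],[0.035,-0.0005,0.001,0,0,0,1]]]'
python3 - <<'E'
from h import *
plan([0.597,0.1626,0.073],16.1)
E
```

```text
clock: 28.1
eef_pos: [0.5967, 0.1625, 0.085]
orientation: [-0.108, 1.571, -1.396]
ft_force: [-0.1, -0.3, -0.9]
gripper_width: 0.108
t 28.1 pos [0.5967 0.1625 0.085 ] jaw 16.2 toolx [ 0. -0. -1.] F [-0.1 -0.3 -0.9] w 0.108 q [ 0.16  0.54 -0.05  0.98 -0.    1.45]
shift mm [12.   0.3 -0. ] rotvec [0.0017 0.0001 0.    ]
```

The tongue bottom is at 39 mm, inside the mouth, with no force. Continuing slowly to just above the bar.

```bash
python3 -m creep '[[[0.002,0.0002,0,0,0,0,1],[0.004,0.0002,0,0,0,0,1],[0.006,0.0002,0,0,0,0,1],[0.008,0.0002,0,0,0,0,1],[0.009,0.0002,0,0,0,0,1],[0.01,0.0002,0,0,0,0,1],[0.011,0.0002,0,0,0,0,1],[0.012,0.0002,0,0,0,0,1]]]'
python3 - <<'E'
from h import *
plan([0.597,0.1626,0.064],16.1)
E
```

```text
clock: 28.9
eef_pos: [0.597, 0.1626, 0.0733]
orientation: [0.989, 1.571, -0.3]
ft_force: [-0.0, -0.0, -0.3]
gripper_width: 0.107
t 28.9 pos [0.597  0.1626 0.0733] jaw 16.2 toolx [ 0. -0. -1.] F [-0.  -0.  -0.3] w 0.107 q [ 0.16  0.55 -0.07  0.96 -0.    1.45]
shift mm [ 9.3  0.1 -0. ] rotvec [ 0.0017  0.0001 -0.0002]
```

```bash
python3 -m creep '[[[0.001,0,0,0,0,0,1],[0.002,0,0,0,0,0,1],[0.003,0,0,0,0,0,1],[0.004,0,0,0,0,0,1],[0.005,0,0,0,0,0,1],[0.0055,0,0,0,0,0,1],[0.006,0,0,0,0,0,1],[0.006,0,0,0,0,0,1]]]'
python3 -m creep '[[[0.0005,0,0,0,0,0,1],[0.001,0,0,0,0,0,1],[0.0015,0,0,0,0,0,1],[0.002,0,0,0,0,0,1],[0.002,0,0,0,0,0,1],[0.002,0,0,0,0,0,1]]]'
```

```text
clock: 29.7
eef_pos: [0.597, 0.1626, 0.0675]
orientation: [1.01, 1.571, -0.278]
ft_force: [-1.7, -0.1, 4.5]
gripper_width: 0.105
clock: 30.3
eef_pos: [0.597, 0.1626, 0.0655]
orientation: [1.12, 1.57, -0.169]
ft_force: [-2.4, -0.9, 5.3]
gripper_width: 0.109
```

The spring is taking load as expected. Now in half-millimetre steps.

```bash
python3 -m creep '[[[0.0003,0,0,0,0,0,1],[0.0006,0,0,0,0,0,1],[0.0008,0,0,0,0,0,1],[0.0008,0,0,0,0,0,1]]]'
python3 -m creep '[[[0.0003,0,0,0,0,0,1],[0.0005,0,0,0,0,0,1],[0.0005,0,0,0,0,0,1],[0.0005,0,0,0,0,0,1]]]'
```

```text
clock: 30.7
eef_pos: [0.597, 0.1626, 0.0647]
orientation: [1.211, 1.57, -0.077]
ft_force: [-1.1, 0.1, 5.9]
gripper_width: 0.109
clock: 31.1
eef_pos: [0.597, 0.1626, 0.0646]
orientation: [1.264, 1.57, -0.024]
ft_force: [-2.4, -1.1, 8.5]
gripper_width: 0.103
```

```bash
python3 -m creep '[[[0.0003,0,0,0,0,0,1],[0.0006,0,0,0,0,0,1],[0.0006,0,0,0,0,0,1],[0.0006,0,0,0,0,0,1]]]'
python3 - <<'E'
from h import *
plan([0.597,0.1626,0.064],16.1)
st=ctrl.observe();p,d=save("wrist","pics/w15.png"); rects("wrist",["tall_module","short_module"],st,d)
p,d=save("scene","pics/s15.png"); cv2.imwrite("pics/s15c.png",cv2.resize(p[120:250,300:450],None,fx=5,fy=4.6,interpolation=cv2.INTER_CUBIC)[:,:,::-1])
K,T=campose("scene");rects("scene",["label_holder"],None,d)
plan([0.597,0.1626,0.064],16.1)
E
```

```text
clock: 31.5
eef_pos: [0.5971, 0.1626, 0.0646]
orientation: [1.28, 1.57, -0.008]
ft_force: [-3.8, -0.8, 10.9]
gripper_width: 0.102
t 31.5 pos [0.5971 0.1626 0.0646] jaw 16.2 toolx [ 0.001 -0.    -1.   ] F [-3.8 -0.8 10.9] w 0.102 q [ 0.16  0.56 -0.08  0.93 -0.    1.45]
shift mm [ 0.6 -0.1 -0. ] rotvec [ 0.0018  0.0003 -0.0009]
tall_module 0.78 5555 px 170.0 181.0 zmax 0.1108 [522.5 188.5] [15.1 20.2] 17.4
short_module 0.8 3286 px 198.0 256.0 zmax 0.0908 [533.6 146.1] [14.8 20.8] 15.1
label_holder 0.95 409 px 379.0 208.0 zmax 0.094 [598.7 162.4] [13.3 78.2] 14.7
label_holder 0.66 167 px 240.0 241.0 zmax 0.0808 [ 721.8 -170.3] [80.6 10.1] 16.1
label_holder 0.19 1796 px 371.0 218.0 zmax 0.0459 [556.9 150.7] [109.9 160.4] 15.3
t 31.75 pos [0.5971 0.1626 0.0646] jaw 16.2 toolx [ 0.001  0.    -1.   ] F [-3.6 -0.4 11.4] w 0.112 q [ 0.16  0.56 -0.08  0.93 -0.    1.45]
shift mm [ 0.6 -0.1 -0. ] rotvec [ 0.0017  0.0002 -0.0009]
```

View pics/s15c.png

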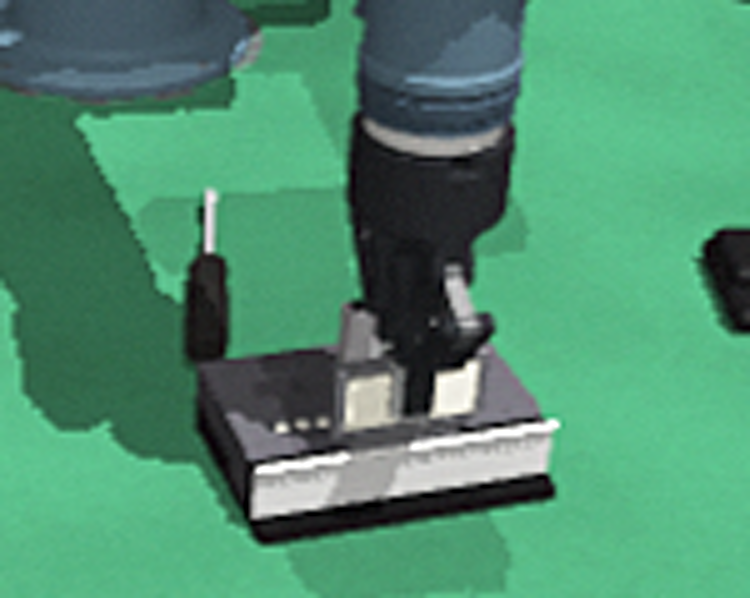

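View pics/w15.png

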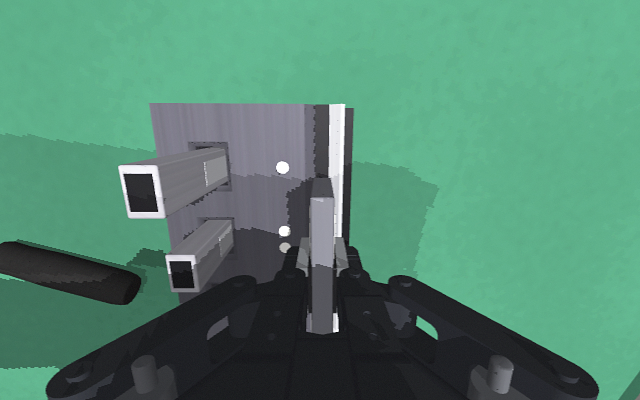

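Both modules are still seated (tops 111 and 91 mm). The holder is in the slot with its head just above the deck. Last, I'll check that the holder did not slip up in the grip, and hold.

```bash
python3 -m creep '[[[0.0003,0,0,0,0,0,1],[0.0003,0,0,0,0,0,1],[0.0003,0,0,0,0,0,1],[0.0003,0,0,0,0,0,1],[0.0003,0,0,0,0,0,1]]]'
python3 - <<'E'
from h import *
def top(p,d,st):
    K,T=campose("wrist",st);P=cloud(K,T,d); r=P[215:290,314:330,2]; return np.median(r[d[215:290,314:330]>0])-st["eef_pos"][2]
z=np.load("w13.npz");print("before",top(z["p"],z["d"],{"eef_pos":z["pos"],"orientation":z["ori"]}))
st=ctrl.observe();p,d=save("wrist","pics/w16.png");print("now",top(p,d,st),"abs",top(p,d,st)+st["eef_pos"][2])
plan([0.597,0.1626,0.064],16.1)
E
```

```text
clock: 32.25
eef_pos: [0.5971, 0.1626, 0.0646]
orientation: [1.33, 1.57, 0.042]
ft_force: [-4.0, -0.5, 12.1]
gripper_width: 0.107
before 0.034736202549316975
now 0.03475896414691468 abs 0.09935880400416468
t 32.3 pos [0.5971 0.1626 0.0646] jaw 16.2 toolx [ 0.001  0.    -1.   ] F [-5.1 -1.5 13.6] w 0.105 q [ 0.16  0.56 -0.08  0.93 -0.    1.45]
shift mm [ 0.6 -0.1 -0. ] rotvec [ 0.0018  0.0003 -0.0011]
```

There is no slip. The head top is at 99.4 mm where 99 mm means pressed home, and the load is 12–14 N, well above the spring's 7 N. Handing in.

Run:
```python
from rig import ctrl
print(ctrl.sign_off())
```

```text
the job is handed in; nothing more can be done
None
```

I loaded the rack in the order asked and handed the job in at about 32 s of the 66 s. `sign_off` reports no verdict, so the result rests on my own last checks:

- **Modules:** I stood the tall module in pocket one and let go, then did the same with the short module in pocket two. Their tops last measured 111 mm and 91 mm; fully down is 110 and 90 mm.
- **Label holder:** I pressed the grey label holder's tongue behind the lip. Its head top is at 99.4 mm, against 99 mm when home. It did not slip in the grip, and I left it gripped at 70 N and pressed down with about 12–14 N. I saw no force reading near the 60 N limit.
- **Spring bar:** I could not read its travel directly. I judged it fully down because the tool stopped at the expected height while the force kept rising past the spring's 7 N.
- **Sideways force:** Pressing leaves 4–5 N sideways at the wrist, probably the tongue resting lightly on one slot wall.
- **Mouse, keypad, jar and screwdriver:** I did not handle any of them, and nothing I saw suggested contact. I did not measure their positions again at the end.

The top and wrist cameras disagreed by about 2 mm in x. I used values in between, then corrected them from where the modules were actually gripped and seated.

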